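# Snap a furniture fitting shut in the lever press

### The arm

A 6-joint arm with a two-finger parallel gripper is mounted at the origin on the work surface; the furniture and walls round the work are solid. World frame = base frame: x ahead of the robot, y to its left, z up, the work surface at z = 0. Lengths are in m, angles in degrees, forces in N, time in s.
With the tool pointing down it reaches from about 0.325 to 1 m from the base axis. Payload 5.1 kg.
Tool frame: the origin (TCP) lies at the very end of the fingers, on their centre line; the grasp point (between the pads) lies 19 mm behind it; x points along the fingers, y is the direction in which the jaws open and shut, and the axes are right-handed (so a half turn about x gives the same grasp; the last joint's range is limited). The gripper opens to 85 mm and grips with 20 to 120 N. Pads are 22 mm wide; open, the fingers measure 114 mm over their backs; the gripper's body (76 mm by 85 mm) begins 54 mm behind the grasp point. The pads swing forward as they close: fully open they stand 13 mm farther back than shut.
Start: joints at [66.028, 7.093, 94.555, -0, 78.352, -4.733], TCP at [0.214, 0.614, 0.231] pointing down, gripper open.
Joint ranges: [-149.61, 149.61], [-58.7, 133.49], [1.44, 155.28], [-77.14, 257.14], [18.33, 153.61], [-166.67, 166.67]. Speed limits (degrees/s): [147.25, 147.25, 180, 180, 180, 180].

### API

Orientations are given as [roll, pitch, yaw] about the fixed x, y, z axes, in that order (R = Rz(yaw) Ry(pitch) Rx(roll)).
In Python, from rig import env gives the robot as it stands.
- The arm moves only by the shell command python3 -m handwheel 'ROWS' [FORCE]. ROWS is JSON, a list of rows, each a list of 7 numbers: the shift along the world's x, y, z in cm, then the turn, a rotation vector about the world's x, y, z in degrees, then the opening, from 0 (shut) to 1 (fully open). A call has 1 to 8 rows; each row shifts and turns the commanded pose from where the row before left it; what a row does not reach is not made up. A row lasts 1/12 s, in which the tool goes at most 41.7 mm and 7.16 degrees, less where a joint would pass 70% of its speed; a pose out of reach is approached as far as the arm can. A call with a gripper value outside its range is refused whole. The fingers move at their own pace and stop on an object; FORCE is the grip in N (left out, the last holds). Time passes only in rows, so rows that do not move let the fingers close. It gives the time, the measured TCP pose, the force and the opening at its end, in the units of the state.
- env.get_state(): the state, without advancing time (a new reading comes with each control period).
- env.get_image(name): name is "scene" or "top"; returns a dict with "image" (480x640x3 uint8, blue, green, red), "camera_matrix" (3x3 intrinsics, pixels), "rvec" (rotation vector, rad) and "tvec" (3), from world to camera coordinates, as OpenCV has them. Camera axes: x right, y down, z forward; pixel columns grow to the right and rows downward; lengths in m; the calibration is good to about 2 mm. A picture is of the moment at which its call begins. There is no depth.
- env.close_job(): hands the job in, once; it reports no verdict.
The state is a dict: "clock": time; "qpos": joint angles; "qvel": joint speeds; "effort": joint torques, N m; "eef_pos": TCP position; "tool_rot": TCP orientation; "wrist_force": force on the tool from outside, world axes, zero at the start; "torque": the same for the moment, N m; "width": finger opening in m.
Only numpy, scipy, OpenCV 4.12 (cv2) and the standard library are available. Lean on these libraries where they do the work, as an engineer would, in place of code of your own. Each camera call takes 0.05 s, during which the arm holds its last target.

### The job

Stand the grey snap-lock fitting in the cradle of the small lever press with its orange pin toward the red-gripped lever, then push the lever toward the fixed handle until you feel the pin's resistance peak and give way with a click. Stop there, without bearing down on the fitting, and let the lever go so that it springs open, leaving the fitting standing in the cradle with its pin locked in. Leave the sanding block and wood offcuts lying around undisturbed.

Things in the scene. Friction and masses are not known exactly. Their poses are not given: they have to be found in the camera images.
- fitting_centre (a point): Centre of the loose grey snap-lock fitting: upright plastic block, 36 mm along its x, 30 along its y, 44 tall (z up), 0.1 to 0.16 kg; its orange pin stands out of the +y face. Grip it across its x faces, 30 to 36 mm above its underside, clear of the cradle's rails. Starts on the bench left of the wooden batten (45 mm wide, at y = 0.2); carry it over.
- pin_head (a point): Centre of the end face of the fitting's round orange pin, 16 mm in diameter, which stands 15 mm proud of the fitting's +y face at mid-height when out, 7 mm when locked in.
- pin (a joint): How far the pin is pressed in, m: 0 = out, 0.008 = clicked home against a hard stop. Force on the pin rises to a peak of about 27 N at some 3 mm, falls to nothing at some 6 mm, and from there a detent pulls it home by itself and keeps it. The ram must never press on the fitting with more than 70 N (about 24 N at the grip post).
- press: Bench press like a nutcracker lying on its side, fixed to the bench. Origin at bench level; x points from the handles to the hinge, z up. Grey base plate 10 mm thick, x -80 to 125, y -70 to 46 mm. The black fixed handle runs along y = -49 mm out to x = -173 mm, up to 39 mm high.
- press_seat (a point): Centre of the cradle's floor, on the plate 10 mm above the bench, at (10, -21) mm of the press; same axes. The fitting's underside goes here, its +y (pin) along the press's +y. Round it: the jaw at -y, two aluminium rails 10 mm high (41 mm apart in x), a front lip 6 mm high at +y. Play about 2 mm each way.
- press_jaw (a point): Point on the working face of the fixed dark steel jaw behind the cradle, which looks to the press's +y and is 44 mm high; it backs the fitting up when the ram presses.
- press_hinge (a point): Top of the vertical hinge pin, 46 mm above the bench, at (90, 0) mm of the press; the lever turns about it.
- lever: Moving handle. Origin on the hinge axis at bench level. Closed (parallel to the fixed handle) when its axes agree with the press's; a weak spring holds it open at -0.38 rad about z; it closes counter-clockwise seen from above. Bar at y = 30 mm, 15 to 41 mm high. Its brass-tipped screw ram meets the pin 80 mm from the hinge; the screw's setting varies by 20 mm each time.
- grip_post (a point): Mid-height of the upright red grip post at the lever's end: 22 mm in diameter, 39 to 89 mm above the bench, at (-230, 30) mm of the lever. Spring alone: 1 to 2 N here; the pin's peak about 9 N more; after the click little for some 4 mm of travel, then steeply more. The click comes between 0.12 rad before and 0.17 rad past parallel, to be felt.
- offcut: Flat pine offcut, 85 x 42 x 18 mm, lying on the bench; bystander, leave alone.
- sanding_block: Brown sanding block, 105 x 61 x 31 mm, lying on the bench; bystander, leave alone.
- square_offcut: Square wood offcut, 70 x 28 x 28 mm, lying on the bench; bystander, leave alone.
Not all that is in view belongs to the job. Of the things that look like the part that bears fitting_centre, the largest one is meant.

How it is judged:
By the outcome, as a careful person would: the job done as asked, in the order asked, and still so for the second after the job is handed in, with the robot touching nothing.
It also fails if it takes over 72 s, if anything falls off the work surface, if the arm or the gripper's body presses on something with over 40 N, if the wrist force passes 120 N, or if a joint passes its speed limit or range.

## Working session

There is one attempt and no reset: what is moved stays moved. The work goes in short steps, Python scripts to look and compute and a shell command to move; the robot and the scene stay as the last step left them, time stands still between calls to the robot, and variables do not carry over. Pictures are saved under pics/ and viewed, and the job is handed in when it is done.

```bash
ls; mkdir -p pics; python3 - <<'E'
from rig import env
import cv2
for n in ("scene","top"):
    d=env.get_image(n); cv2.imwrite(f"pics/{n}0.png",d["image"]); print(n,d["camera_matrix"].tolist(),d["rvec"],d["tvec"])
print(env.get_state())
E
```

```text
pics
scene [[611.9080305652851, 0.0, 325.88562117231385], [0.0, 611.9080305652851, 236.00524900165556], [0.0, 0.0, 1.0]] [ 1.02504893 -2.10697426  1.2751664 ] [0.39181663 0.24970597 0.97381578]
top [[618.9242746306069, 0.0, 315.13960083297064], [0.0, 618.9242746306069, 238.6650037319033], [0.0, 0.0, 1.0]] [ 1.97564274 -2.02440502  0.40123155] [0.09872876 0.5404887  1.41961246]
{'clock': 0.1, 'qpos': array([ 6.60271610e+01,  7.13039877e+00,  9.46283530e+01, -1.17258434e-03,
        7.83533966e+01, -4.73348492e+00]), 'qvel': array([ 0.07547333, -0.01938356, -0.12713178,  0.04348734, -0.01799737,
       -0.00035675]), 'effort': array([ 2.76821302e-04, -4.24933326e+01, -3.66651535e+01, -1.28176639e-04,
        3.94762843e-03, -8.53715136e-06]), 'eef_pos': array([0.21399206, 0.61315536, 0.23014711]), 'tool_rot': array([ -94.14701222,   89.88784572, -113.38612847]), 'wrist_force': array([-0.13200365, -0.65880355,  0.18591684]), 'torque': array([-0.02636203, -0.01784533,  0.02040986]), 'width': 0.08529757823864638}
```

View pics/scene0.png

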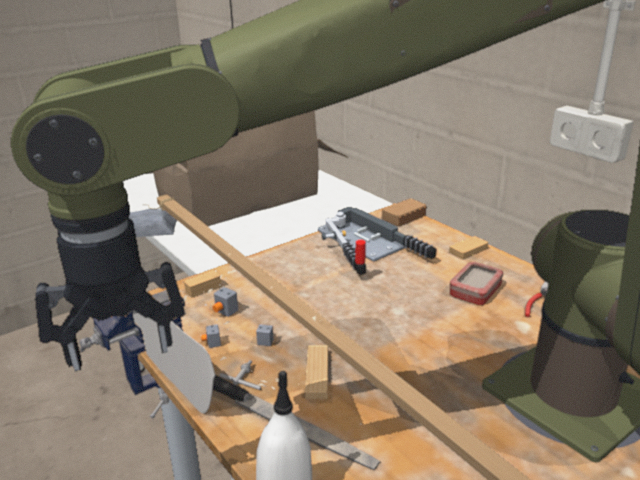

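View pics/top0.png

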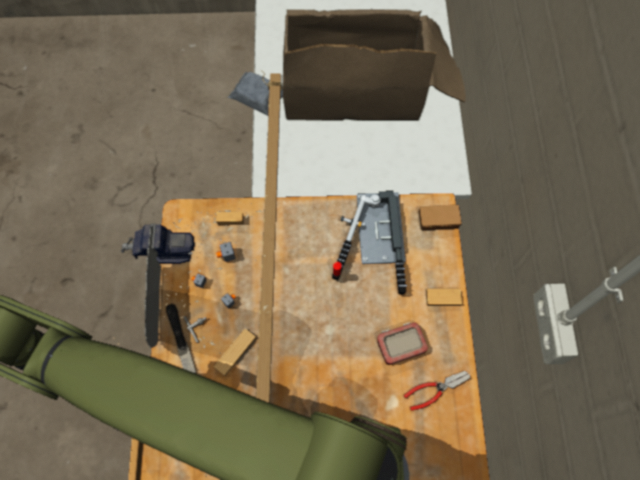

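Grey fitting candidates in the top view are at (227,252), (201,281) and (228,300). The one at (227,252), which is (226,301) in the scene view, looks largest. I'll enlarge it to confirm.

```bash
cat > h.py <<'E'
import cv2, numpy as np
from rig import env
def cam(n):
    d=env.get_image(n); return d
def ray(d,uv,z):
    K=d["camera_matrix"];R=cv2.Rodrigues(np.array(d["rvec"]))[0];t=np.array(d["tvec"]).ravel()
    p=np.linalg.inv(K)@np.array([uv[0],uv[1],1.0]); C=-R.T@t; v=R.T@p
    return C+v*(z-C[2])/v[2]
def proj(d,P):
    return cv2.projectPoints(np.array(P,float).reshape(-1,3),np.array(d["rvec"]),np.array(d["tvec"]),d["camera_matrix"],None)[0].reshape(-1,2)
def crop(d,x0,y0,w,h,s,fn):
    im=cv2.resize(d["image"][y0:y0+h,x0:x0+w],None,fx=s,fy=s,interpolation=cv2.INTER_CUBIC); cv2.imwrite(fn,im)
E
python3 - <<'E'
from h import *
d=cam("top"); s=cam("scene")
crop(d,180,225,80,90,6,"pics/t1.png"); crop(s,180,270,110,90,7,"pics/s1.png")
crop(d,320,180,100,120,5,"pics/t2.png"); crop(s,300,190,150,100,5,"pics/s2.png")
E
```

```text
(no output)
```

View pics/t1.png

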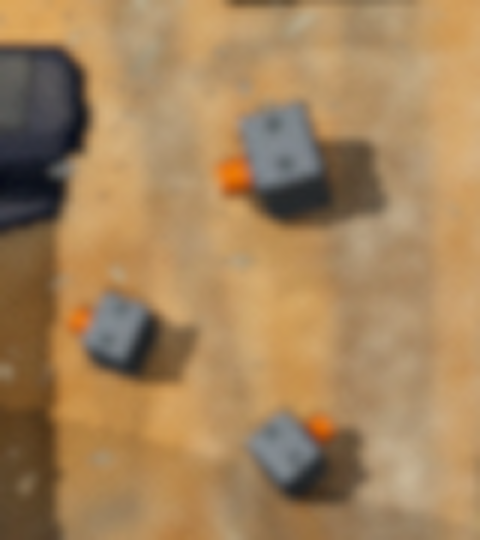

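View pics/s1.png

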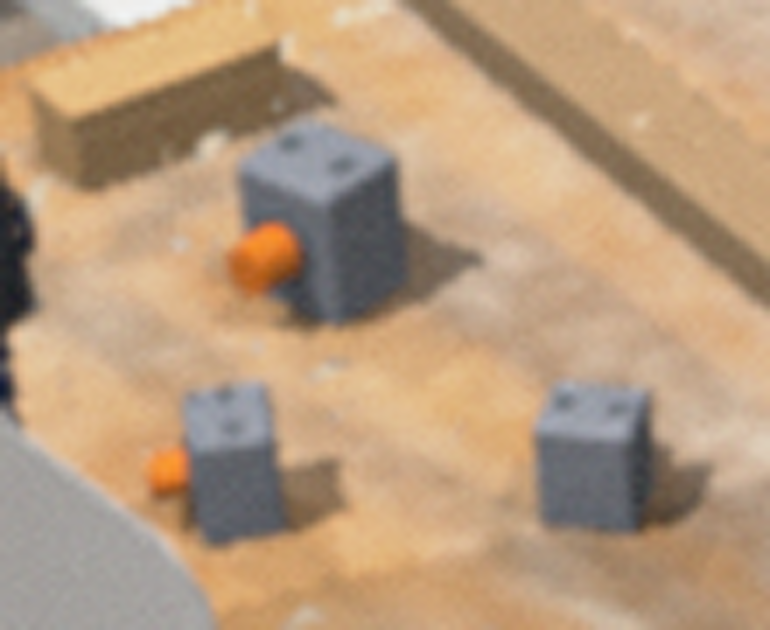

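View pics/t2.png

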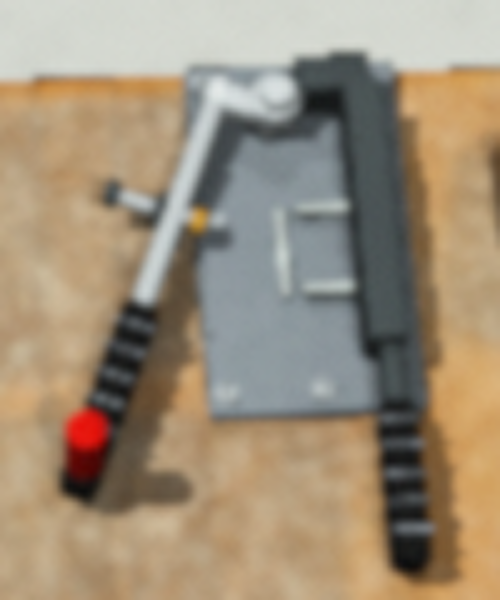

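View pics/s2.png

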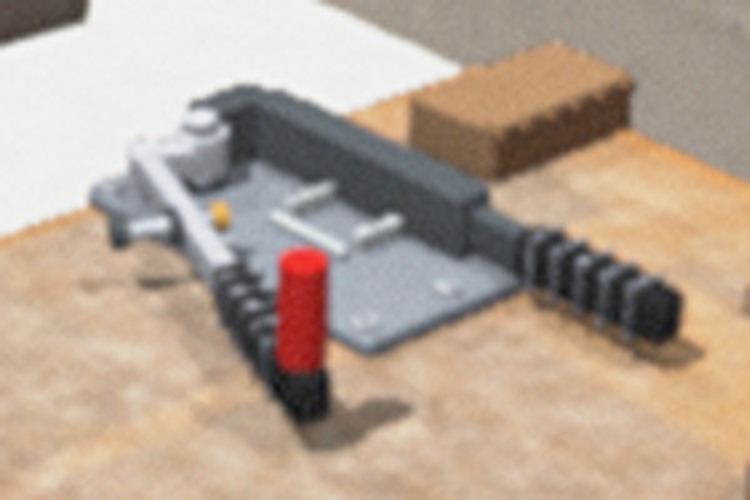

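```bash
cat > fit.py <<'E'
from h import *
from scipy.optimize import least_squares
def fit(obs,x0):
    # obs: list of (cam d, uv, local xyz)
    def P(p,l):
        c,s=np.cos(p[2]),np.sin(p[2]); return [p[0]+c*l[0]-s*l[1],p[1]+s*l[0]+c*l[1],l[2]]
    f=lambda p:np.concatenate([proj(d,P(p,l))[0]-np.array(uv) for d,uv,l in obs])
    r=least_squares(f,x0,loss="soft_l1"); return r.x,f(r.x).reshape(-1,2)
E
python3 - <<'E'
from fit import *
T=cam("top"); S=cam("scene")
t1=lambda u,v:(u/6+180-.4,v/6+225-.4); s1=lambda u,v:(u/7+180-.4,v/7+270-.4)
t2=lambda u,v:(u/5+320-.4,v/5+180-.4); s2=lambda u,v:(u/5+300-.4,v/5+190-.4)
z=.044
o=[(T,t1(240,118),(.018,.015,z)),(T,t1(303,102),(.018,-.015,z)),(T,t1(326,174),(-.018,-.015,z)),(T,t1(258,193),(-.018,.015,z)),
(S,s1(238,165),(.018,.015,z)),(S,s1(310,118),(.018,-.015,z)),(S,s1(398,158),(-.018,-.015,z)),(S,s1(328,200),(-.018,.015,z)),(S,s1(335,322),(-.018,.015,0))]
x,r=fit(o,[.6,.35,.2]);print(x,np.degrees(x[2]));print(r.round(1).tolist())
x,r=fit(o[:4],[.6,.35,.2]);print("top",x)
x,r=fit(o[4:],[.6,.35,.2]);print("sc",x)
o=[(T,t2(190,70),(.125,.046,.01)),(T,t2(213,415),(-.08,.046,.01)),(T,t2(425,405),(-.08,-.07,.01)),(T,t2(410,570),(-.173,-.049,.030)),(T,t2(280,90),(.09,0,.046)),
(S,s2(372,346),(-.08,.046,.01)),(S,s2(520,280),(-.08,-.07,.01)),(S,s2(205,117),(.09,0,.046)),(S,s2(92,190),(.125,.046,.01))]
x,r=fit(o,[.6,.0,0]);print(x,np.degrees(x[2]));print(r.round(1).tolist())
px=x
print([ (proj(T,[px[0],px[1],0]))])
# lever: grip post
def W(l):
    c,s=np.cos(px[2]),np.sin(px[2]); return np.array([px[0]+c*l[0]-s*l[1],px[1]+s*l[0]+c*l[1],l[2]])
H=W((.09,0,0))
top=ray(T,t2(88,427),.089);print("post top",top,ray(S,s2(304,260),.089),"hinge",H)
for a in(-.38,-.1,0):
  an=px[2]+a;c,s=np.cos(an),np.sin(an);l=(-.23,.03);print(a,H[0]+c*l[0]-s*l[1],H[1]+s*l[0]+c*l[1])
print("seat",W((.01,-.021,.01)))
np.save("press.npy",px)
import json
# overlay
for d,n in((T,"top"),(S,"scene")):
  im=cv2.resize(d["image"],None,fx=5,fy=5,interpolation=cv2.INTER_CUBIC)
  pts=[W(l) for l in[(.125,.046,.01),(.125,-.07,.01),(-.08,-.07,.01),(-.08,.046,.01),(.09,0,.046),(.01-.0205,-.036,.02),(.01+.0205,-.036,.02),(.0305,-.006,.02),(-.0105,-.006,.02),(-.173,-.049,.03)]]
  for p in proj(d,pts): cv2.circle(im,tuple(int(v) for v in (p+.4)*5),4,(0,255,0),-1)
  im=im[900:1500,1600:2200] if n=="top" else im[950:1500,1500:2250]
  cv2.imwrite(f"pics/ov_{n}.png",im)
E
```

```text
[0.54791548 0.31499104 0.27000601] 15.470204855761757
[[-0.8, 0.1], [0.0, -0.4], [-0.5, -0.0], [-0.5, 0.0], [-0.7, -0.8], [0.3, -0.9], [1.1, -0.8], [-0.1, 0.2], [0.9, 2.1]]
top [0.54766494 0.3138892  0.27309259]
sc [0.54744173 0.31589594 0.27158243]
[ 0.59303616 -0.07831579  0.00635628] 0.36418782654921883
[[-0.7, -0.8], [-1.0, 0.5], [1.2, 1.2], [0.0, 0.2], [0.0, 0.3], [-0.7, -0.5], [7.1, -3.0], [0.0, -0.3], [-1.0, -1.2]]
[array([[376.4877868 , 235.85288962]])]
post top [0.47976048 0.03278089 0.089     ] [0.47724312 0.03609651 0.089     ] hinge [ 0.68303434 -0.07774373  0.        ]
-0.38 0.4798538369213148 0.03413871928481553
-0.1 0.4568472672593429 -0.02636857440900193
0 0.45284830369227863 -0.04920626488929612
seat [ 0.60316944 -0.0992518   0.01      ]
```

View pics/ov_top.png

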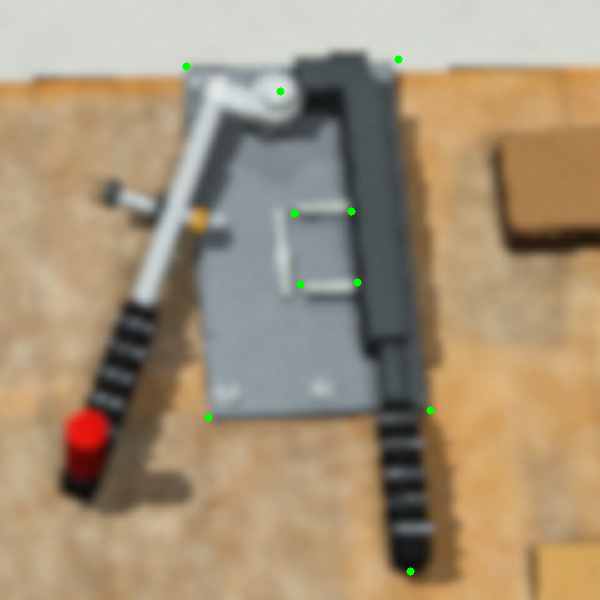

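View pics/ov_scene.png

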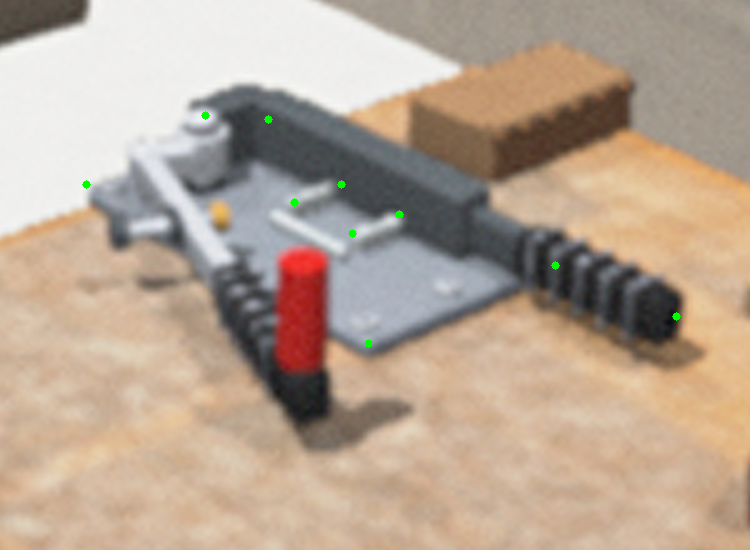

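```bash
python3 - <<'E'
from fit import *
from scipy.spatial.transform import Rotation as Ro
T=cam("top"); S=cam("scene")
t2=lambda u,v:(u/5+320-.4,v/5+180-.4); s2=lambda u,v:(u/5+300-.4,v/5+190-.4)
o=[(T,t2(190,70),(.125,.046,.01)),(T,t2(213,415),(-.08,.046,.01)),(T,t2(425,407),(-.08,-.07,.01)),(T,t2(410,570),(-.173,-.049,.025)),(T,t2(280,90),(.09,0,.046)),
(T,t2(350,207),(.033,-.036,.02)),(T,t2(357,287),(-.013,-.036,.02)),
(S,s2(372,346),(-.08,.046,.01)),(S,s2(205,117),(.09,0,.046)),(S,s2(92,190),(.125,.046,.01)),(S,s2(399,217),(-.0130,-.036,.02)),(S,s2(334,184),(.033,-.036,.02))]
x,r=fit(o,[.6,.0,0]);print(x,np.degrees(x[2]));print(r.round(1).tolist());np.save("press.npy",x)
c,s=np.cos(x[2]),np.sin(x[2]);print("seat",x[0]+c*.01+s*.021,x[1]+s*.01-c*.021)
b=ray(T,t2(203,219),.032);l=np.array([[c,s],[-s,c]])@(b[:2]-x[:2]);print("brass",b,l)
st=env.get_state();R=Ro.from_euler("xyz",st["tool_rot"],degrees=True).as_matrix();print(R.round(3))
for uv in((218,215),(243,215),(218,222),(243,222)):print(ray(T,uv,.028))
E
```

```text
[ 0.59326205 -0.07828932  0.01189834] 0.6817247594075
[[-1.0, -0.7], [-0.8, 0.5], [1.3, 0.6], [0.1, 0.6], [-0.2, 0.2], [0.1, -0.1], [0.1, -0.2], [-0.6, -0.6], [-0.2, -0.3], [-1.2, -1.1], [0.8, -0.2], [0.7, -0.3]]
seat 0.6035111987563585 -0.09916885649051922
brass [ 0.61618668 -0.03417432  0.032     ] [0.0234479  0.04383913]
[[-0.     0.33   0.944]
 [-0.     0.944 -0.33 ]
 [-1.    -0.    -0.   ]]
[0.65252661 0.34240231 0.028     ]
[0.6507497  0.27580039 0.028     ]
[0.63203727 0.34161398 0.028     ]
[0.63027681 0.27533465 0.028     ]
```

```bash
python3 -m handwheel '[[2.1,-1.9,0,0,0,-3.45,1],[2.1,-1.9,0,0,0,-3.45,1],[2.1,-1.9,0,0,0,-3.45,1],[2.1,-1.9,0,0,0,-3.45,1],[2.1,-1.9,0,0,0,-3.45,1],[2.1,-1.9,0,0,0,-3.45,1],[2.1,-1.9,0,0,0,-3.45,1],[2.1,-1.9,0,0,0,-3.45,0.75]]' 30
python3 -m handwheel '[[2.1,-1.9,0,0,0,-3.45,0.75],[2.1,-1.9,0,0,0,-3.45,0.75],[2.1,-1.9,0,0,0,-3.45,0.75],[2.1,-1.9,-0.5,0,0,-3.45,0.75],[2.1,-1.8,-1,0,0,-3.45,0.75],[2.1,-1.8,-1,0,0,-3.45,0.75],[2.0,-1.8,-1,0,0,-3.45,0.75],[1.9,-1.6,-1,0,0,-3.45,0.75]]'
python3 -m handwheel '[[0,0,-1,0,0,0,0.75],[0,0,-2,0,0,0,0.75],[0,0,-1,0,0,0,0.75],[0,0,0,0,0,0,0.75],[0,0,0,0,0,0,0.75]]'
python3 - <<'E'
from h import *
print(env.get_state())
d=cam("top"); s=cam("scene")
crop(d,160,190,120,100,5,"pics/t3.png"); crop(s,140,180,160,150,4,"pics/s3.png")
E
```

```text
clock: 1.07
eef_pos: [0.3831, 0.4607, 0.2315]
tool_rot: [94.0, 90.0, 47.0]
wrist_force: [0.6, -0.2, 0.5]
width: 0.0756
clock: 1.73
eef_pos: [0.5483, 0.3144, 0.186]
tool_rot: [85.8, 90.0, 11.2]
wrist_force: [0.3, 0.2, 0.1]
width: 0.064
clock: 2.15
eef_pos: [0.5463, 0.3159, 0.1456]
tool_rot: [-83.3, 89.9, -157.7]
wrist_force: [0.4, -0.7, 0.6]
width: 0.0638
{'clock': 2.15, 'qpos': array([2.51642723e+01, 8.60037542e+00, 1.01388485e+02, 5.57001022e-03,
       7.01150207e+01, 9.54660401e+00]), 'qvel': array([ 0.16771489, -1.05638121, -1.79520923,  0.00762149, -0.10980652,
        0.08565671]), 'effort': array([-2.25369134e-01, -4.05764902e+01, -3.37110686e+01, -7.86947377e-03,
        1.67164224e-02, -7.68911486e-04]), 'eef_pos': array([0.54634304, 0.31592182, 0.14558708]), 'tool_rot': array([ -83.33803256,   89.89598696, -157.72226359]), 'wrist_force': array([ 0.40147933, -0.67689604,  0.5977917 ]), 'torque': array([ 0.01498366, -0.01810668,  0.01992043]), 'width': 0.06376597342962276}
```

View pics/t3.png

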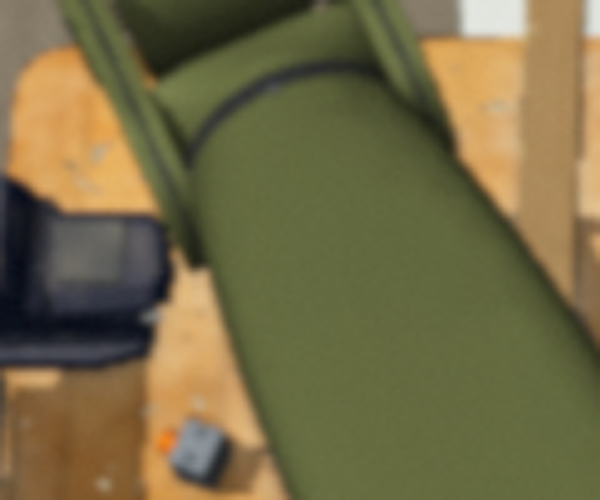

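View pics/s3.png

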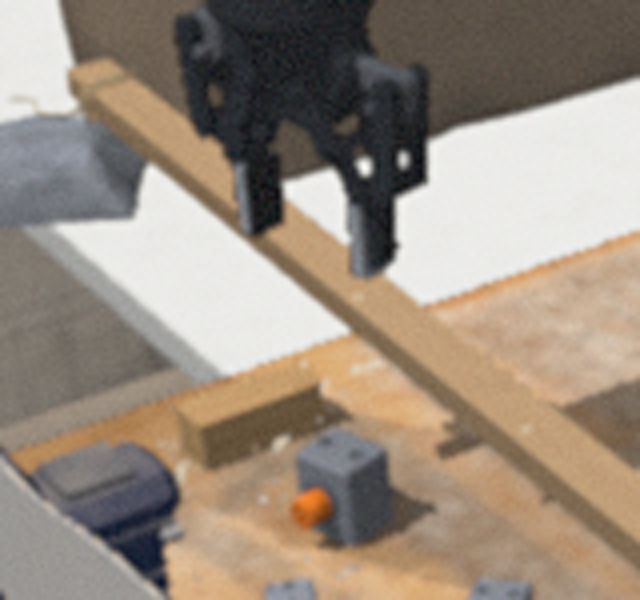

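```bash
cat >> h.py <<'E'
from scipy.spatial.transform import Rotation as Ro
def tooly():
    st=env.get_state();R=Ro.from_euler("xyz",st["tool_rot"],degrees=True).as_matrix()
    print("yaw",np.degrees(np.arctan2(R[1,1],R[0,1])).round(2),"x",R[:,0].round(3),"pos",st["eef_pos"].round(4),"F",st["wrist_force"].round(2),"w",round(st["width"],4),"t",st["clock"])
E
python3 -c "
from h import *
tooly()"
```

```text
yaw 15.61 x [ 0.002  0.001 -1.   ] pos [0.5474 0.3164 0.1475] F [ 0.48 -0.41 -0.49] w 0.0639 t 2.25
```

```bash
python3 -m handwheel '[[0,-0.05,-2.5,0,0,0,0.7],[0,0,-3,0,0,0,0.7],[0,0,-3,0,0,0,0.7],[0,0,-2.5,0,0,0,0.7],[0,0,-1.5,0,0,0,0.7],[0,0,-0.8,0,0,0,0.7],[0,0,0,0,0,0,0.7],[0,0,0,0,0,0,0.7]]'
python3 - <<'E'
from h import *
tooly()
s=cam("scene")
crop(s,140,220,160,150,4,"pics/s4.png");tooly()
E
```

```text
clock: 2.92
eef_pos: [0.5481, 0.3158, 0.0147]
tool_rot: [99.8, 89.9, 25.3]
wrist_force: [0.6, 0.3, 0.7]
width: 0.0595
yaw 15.57 x [ 0.002  0.001 -1.   ] pos [0.5481 0.3158 0.0147] F [0.6  0.27 0.69] w 0.0595 t 2.9167
yaw 15.57 x [ 0.003  0.001 -1.   ] pos [0.5487 0.316  0.0154] F [-0.14 -0.   -0.16] w 0.0597 t 2.9667
```

View pics/s4.png

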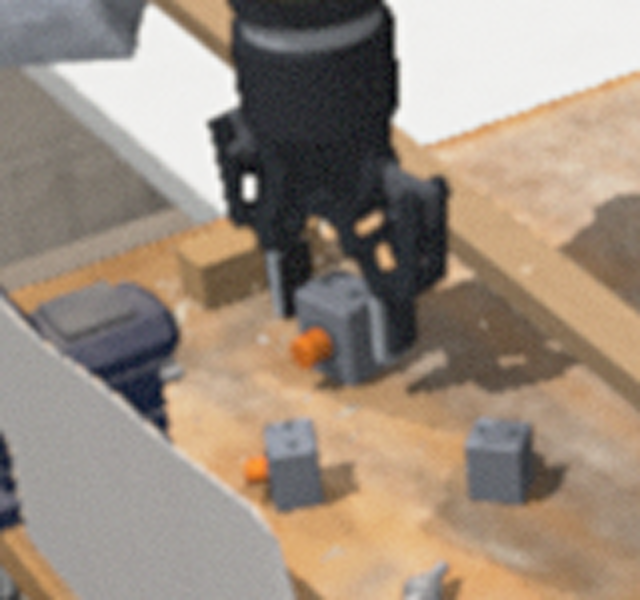

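The fingers straddle the fitting, seen at (345,325) in the crop. I'll close them now.

```bash
python3 -m handwheel '[[0,0,-0.15,0,0,0,0.55],[0,0,0,0,0,0,0.4],[0,0,0,0,0,0,0.3],[0,0,0,0,0,0,0.3],[0,0,0,0,0,0,0.3],[0,0,0,0,0,0,0.3],[0,0,0,0,0,0,0.3]]' 40
python3 -c "
from h import *
tooly()
s=cam('scene');crop(s,140,220,160,150,4,'pics/s5.png')"
```

```text
clock: 3.55
eef_pos: [0.5486, 0.3158, 0.0137]
tool_rot: [100.1, 89.8, 25.6]
wrist_force: [1.1, -0.5, 6.5]
width: 0.0348
yaw 15.56 x [ 0.003  0.001 -1.   ] pos [0.5486 0.3158 0.0137] F [ 1.07 -0.54  6.52] w 0.0348 t 3.55
```

View pics/s5.png

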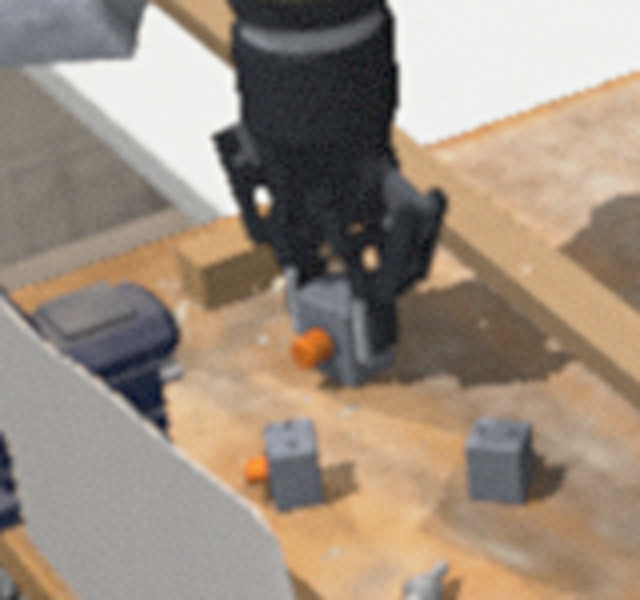

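```bash
python3 -m handwheel '[[0,0,1,0,0,0,0.3],[0,0,2,0,0,0,0.3],[0,0,3,0,0,0,0.3],[0,0,3,0,0,0,0.3],[0,-1,3,0,0,0,0.3],[0.5,-2.5,1,0,0,-1,0.3],[0.5,-3,0,0,0,-1.4,0.3],[0.5,-3,0,0,0,-1.4,0.3]]'
python3 -m handwheel '[[0.5,-3,0,0,0,-1.4,0.3],[0.5,-3,0,0,0,-1.4,0.3],[0.5,-3,0,0,0,-1.4,0.3],[0.5,-3,0,0,0,-1.4,0.3],[0.5,-3,0,0,0,-1.4,0.3],[0.5,-3,0,0,0,-1.4,0.3],[0.5,-3,0,0,0,-1.3,0.3],[0.5,-3,0,0,0,-1.4,0.3]]'
python3 -m handwheel '[[0.4,-3,0,0,0,0,0.3],[0.1,-2.5,0,0,0,0,0.3],[0,-2,0,0,0,0,0.3],[0,-1.4,-1,0,0,0,0.3],[0,0,-2,0,0,0,0.3],[0,0,-2,0,0,0,0.3],[0,0,0,0,0,0,0.3],[0,0,0,0,0,0,0.3]]'
python3 -c "
from h import *
tooly()
s=cam('scene');crop(s,280,150,180,140,4,'pics/s6.png');s=cam('top');crop(s,320,170,140,140,4,'pics/t6.png');tooly()"
```

```text
clock: 4.27
eef_pos: [0.5623, 0.2197, 0.1434]
tool_rot: [91.7, 89.9, 13.5]
wrist_force: [-1.1, -0.1, -2.9]
width: 0.0352
clock: 4.93
eef_pos: [0.6014, -0.0212, 0.1413]
tool_rot: [-99.3, 89.9, 171.3]
wrist_force: [1.1, -0.2, -2.3]
width: 0.0353
clock: 5.6
eef_pos: [0.6053, -0.1081, 0.0894]
tool_rot: [-107.4, 89.7, 163.2]
wrist_force: [-0.6, -0.6, -2.4]
width: 0.0358
yaw 0.67 x [-0.005  0.002 -1.   ] pos [ 0.6053 -0.1081  0.0894] F [-0.63 -0.57 -2.38] w 0.0358 t 5.6
yaw 0.69 x [ 0.001 -0.    -1.   ] pos [ 0.6076 -0.1085  0.0925] F [ 0.26  0.47 -2.14] w 0.0355 t 5.7
```

View pics/s6.png

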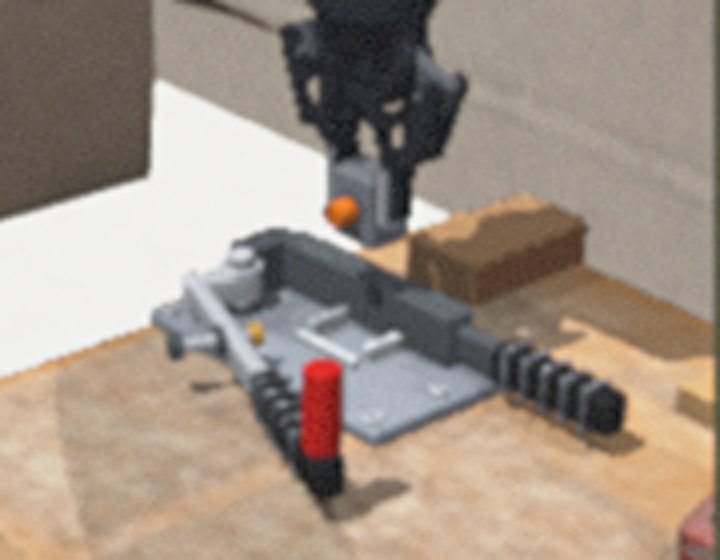

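View pics/t6.png

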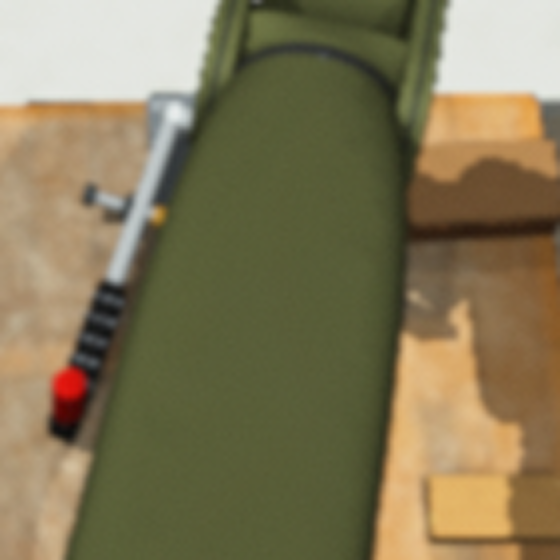

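```bash
python3 -m handwheel '[[-0.35,0.95,-0.5,0,0,0,0.3],[0,0,-0.7,0,0,0,0.3],[0,0,-0.5,0,0,0,0.3],[0,0,0,0,0,0,0.3],[0,0,0,0,0,0,0.3],[0,0,0,0,0,0,0.3]]'
cat > ov.py <<'E'
from fit import *
import sys
def boxov(d,fx,fy,yaw,zb,crop_,s,fn):
    x0,y0,w,h=crop_
    im=cv2.resize(d["image"][y0:y0+h,x0:x0+w],None,fx=s,fy=s,interpolation=cv2.INTER_CUBIC)
    c,sn=np.cos(yaw),np.sin(yaw)
    P=[[fx+c*a-sn*b,fy+sn*a+c*b,zb+z] for z in(0,.044) for a,b in((.018,.015),(.018,-.015),(-.018,-.015),(-.018,.015))]
    q=[tuple(int(v) for v in ((p-[x0,y0])+.4)*s) for p in proj(d,P)]
    for i,j in[(0,3),(4,5),(5,6),(6,7),(7,4),(0,4),(3,7),(2,3),(2,6)]: cv2.line(im,q[i],q[j],(0,255,0),1)
    # press rails
    px=np.load("press.npy");c,sn=np.cos(px[2]),np.sin(px[2])
    L=[(-.0105,-.036,.02),(-.0105,-.006,.02),(.0305,-.006,.02),(.0305,-.036,.02)]
    q=[tuple(int(v) for v in ((p-[x0,y0])+.4)*s) for p in proj(d,[[px[0]+c*l[0]-sn*l[1],px[1]+sn*l[0]+c*l[1],l[2]] for l in L])]
    for i in range(3): cv2.line(im,q[i],q[i+1],(0,0,255),1)
    cv2.imwrite(fn,im)
E
python3 -c "
from ov import *
from h import tooly
tooly()
s=cam('scene');tooly();boxov(s,.6035,-.0992,.0119,.061,(320,170,100,80),8,'pics/s7.png')"
```

```text
clock: 6.2
eef_pos: [0.6038, -0.0994, 0.0749]
tool_rot: [65.2, 90.0, -24.1]
wrist_force: [-0.4, -0.2, -2.1]
width: 0.035
yaw 0.66 x [ 0. -0. -1.] pos [ 0.6038 -0.0994  0.0749] F [-0.44 -0.24 -2.1 ] w 0.035 t 6.2
yaw 0.65 x [ 0. -0. -1.] pos [ 0.604  -0.0994  0.0751] F [-0.82  0.76 -1.95] w 0.0357 t 6.25
```

View pics/s7.png

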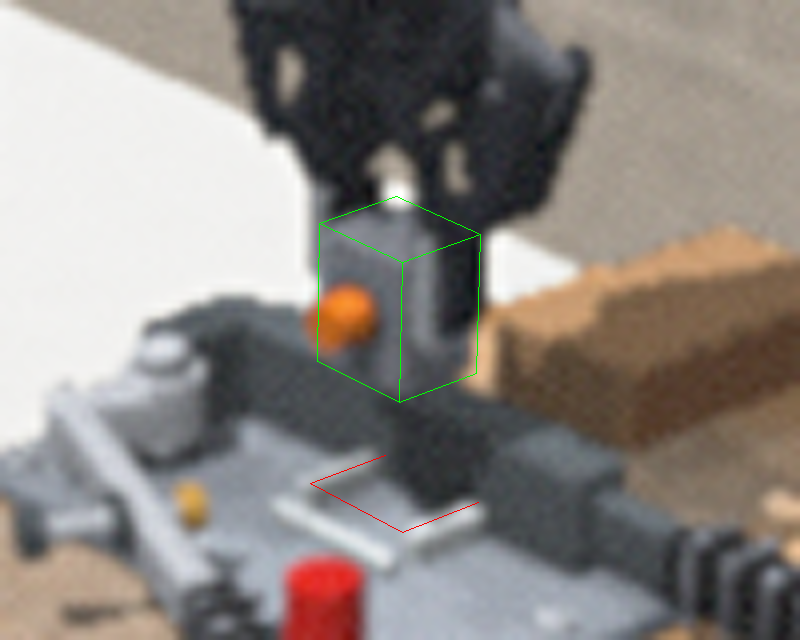

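```bash
python3 -m handwheel '[[0,0,-1,0,0,0,0.3],[0,0,-1,0,0,0,0.3],[0,0,-1,0,0,0,0.3],[0,0,-0.7,0,0,0,0.3],[0,0,-0.3,0,0,0,0.3],[0,0,-0.2,0,0,0,0.3],[0,0,0,0,0,0,0.3]]'
python3 -m handwheel '[[0,0,-0.2,0,0,0,0.3],[0,0,-0.2,0,0,0,0.3],[0,0,0,0,0,0,0.3]]'
python3 -c "
from ov import *
from h import tooly
tooly()
s=cam('scene');tooly();boxov(s,.6035,-.0992,.0119,.0145,(320,170,100,80),8,'pics/s8.png')"
```

```text
clock: 6.83
eef_pos: [0.6053, -0.0955, 0.0417]
tool_rot: [-172.8, 89.6, 97.8]
wrist_force: [-22.4, 20.0, 48.5]
width: 0.0353
clock: 7.08
eef_pos: [0.6052, -0.0952, 0.0372]
tool_rot: [-174.3, 89.6, 96.3]
wrist_force: [-22.0, 21.8, 47.3]
width: 0.0353
yaw 0.6 x [-0.001  0.007 -1.   ] pos [ 0.6052 -0.0952  0.0372] F [-22.01  21.81  47.28] w 0.0353 t 7.0833
yaw 0.6 x [-0.001  0.007 -1.   ] pos [ 0.6052 -0.0952  0.0373] F [-20.63  21.17  47.17] w 0.0352 t 7.1333
```

View pics/s8.png

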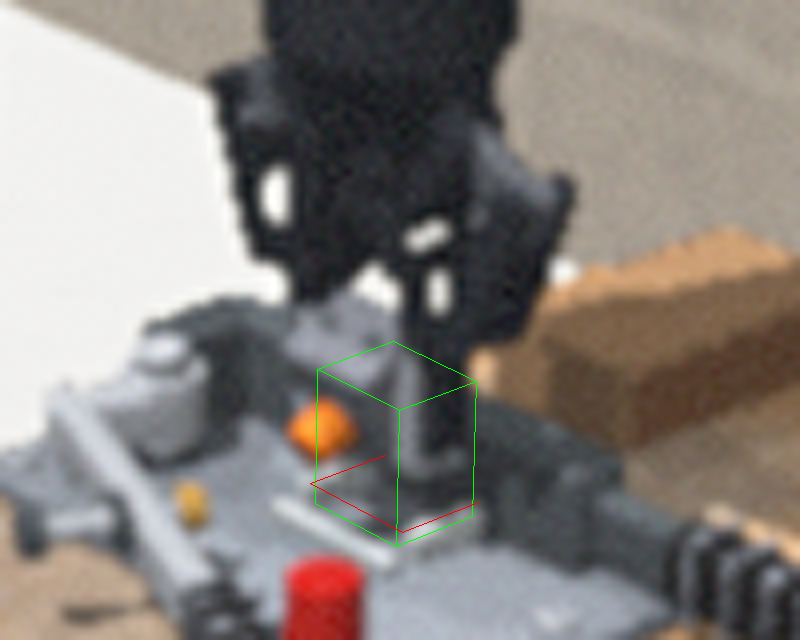

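```bash
python3 -m handwheel '[[0,0,0.5,0,0,0,0.3],[0,0,1,0,0,0,0.3],[0,0,1,0,0,0,0.3],[0,0,1,0,0,0,0.3],[0,0,1,0,0,0,0.3],[0,0,0.3,0,0,0,0.3],[0,0,0,0,0,0,0.3],[0,0,0,0,0,0,0.3]]'
python3 -c "
from ov import *
from h import tooly
tooly()
s=cam('scene');tooly();boxov(s,.6035,-.0992,.0119,.061,(320,170,100,80),8,'pics/s9.png')"
```

```text
clock: 7.8
eef_pos: [0.6036, -0.0996, 0.0767]
tool_rot: [-69.2, 90.0, -158.6]
wrist_force: [-0.6, 1.0, -2.6]
width: 0.0353
yaw 0.64 x [-0. -0. -1.] pos [ 0.6036 -0.0996  0.0767] F [-0.55  0.98 -2.58] w 0.0353 t 7.8
yaw 0.64 x [-0.001  0.    -1.   ] pos [ 0.6033 -0.0995  0.0762] F [ 0.24 -0.54 -2.5 ] w 0.0356 t 7.85
```

View pics/s9.png

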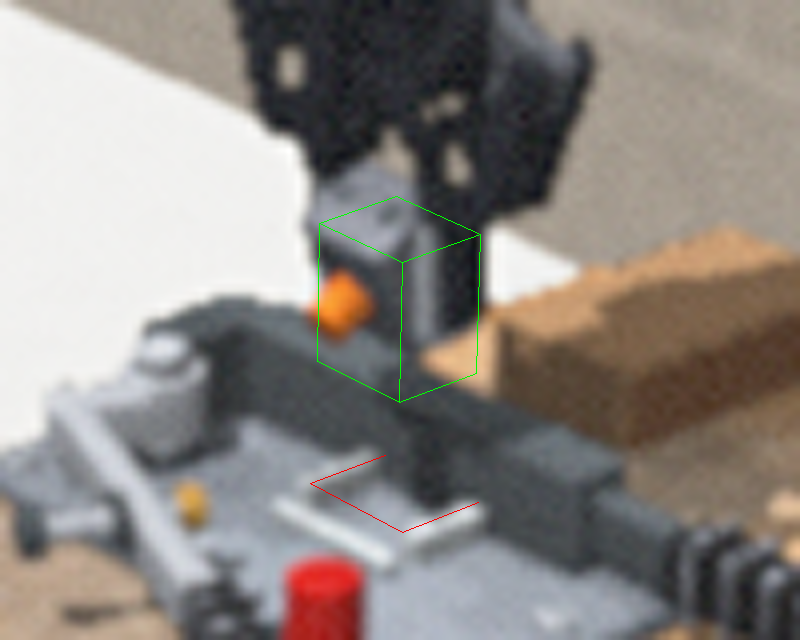

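The fitting's back edge caught the jaw top and it tilted in the grip. I'll set it down on free bench so it rights itself, then regrip and recheck the alignment.

```bash
python3 -m handwheel '[[0,0,2,0,0,0,0.3],[0,0.5,2,0,0,0,0.3],[-0.5,2,0.5,0,0,0,0.3],[-0.6,3,0,0,0,0,0.3],[-0.8,3.5,0,0,0,0,0.3],[-0.8,3.5,0,0,0,0,0.3],[-0.8,3.5,0,0,0,0,0.3],[-0.8,3,0,0,0,0,0.3]]'
python3 -m handwheel '[[0,2,-1,0,0,0,0.3],[0,0,-2,0,0,0,0.3],[0,0,-2,0,0,0,0.3],[0,0,-2,0,0,0,0.3],[0,0,-1,0,0,0,0.3],[0,0,0,0,0,0,0.3],[0,0,0,0,0,0,0.3]]'
python3 -c "
from ov import *
from h import tooly
tooly()
s=cam('scene');tooly();crop(s,250,200,130,100,6,'pics/s10.png');s=cam('top');crop(s,270,180,150,120,5,'pics/t10.png')"
```

```text
clock: 8.52
eef_pos: [0.5595, 0.0925, 0.1209]
tool_rot: [-99.8, 89.9, 170.9]
wrist_force: [0.9, -0.4, -1.8]
width: 0.0355
clock: 9.1
eef_pos: [0.5602, 0.1105, 0.0411]
tool_rot: [-85.8, 89.9, -175.2]
wrist_force: [0.1, -0.0, -2.7]
width: 0.0357
yaw 0.65 x [-0.002 -0.    -1.   ] pos [0.5602 0.1105 0.0411] F [ 0.09 -0.   -2.65] w 0.0357 t 9.1
yaw 0.64 x [ 0.001  0.    -1.   ] pos [0.5612 0.1105 0.0424] F [ 1.77 -0.75 -1.59] w 0.0355 t 9.15
```

View pics/s10.png

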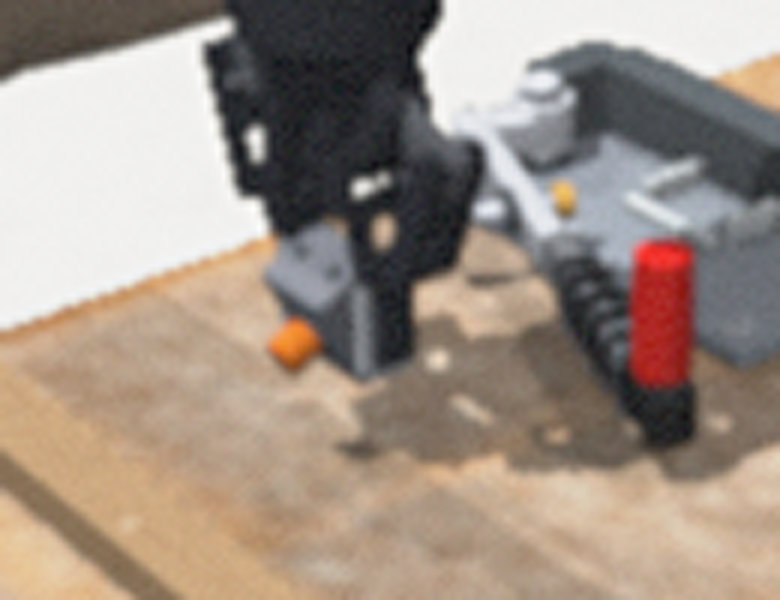

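View pics/t10.png

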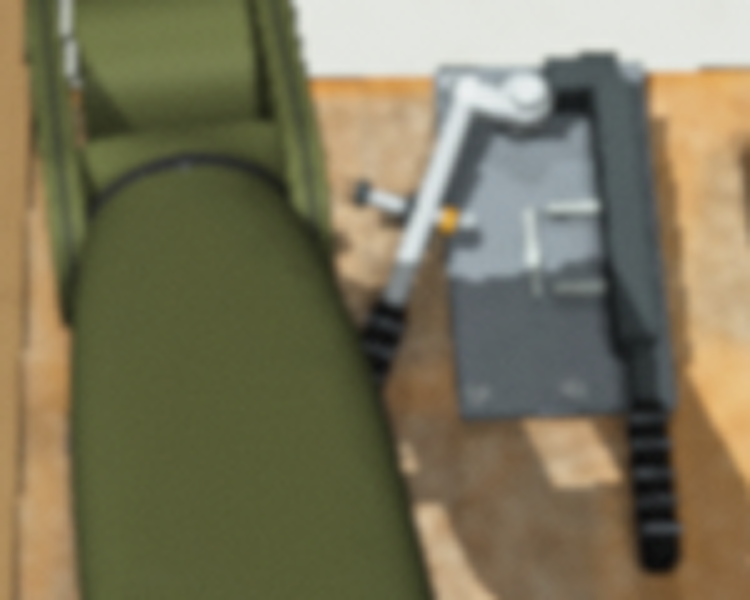

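```bash
python3 - <<'E'
from h import *
from scipy.optimize import least_squares
S=cam("scene")
o=[((265,275),(.018,.015,.044)),((338,222),(.018,-.015,.044)),((330,312),(-.018,.015,.044)),((363,380),(-.018,.015,0)),((413,358),(-.018,-.015,0)),((287,348),(0,.030,.022))]
uv=np.array([a for a,_ in o])/6+[250-.4,200-.4];L=np.array([b for _,b in o])
def P(p): return Ro.from_euler("xyz",[p[3],0,.0115]).apply(L)+[p[0],p[1],p[2]]
f=lambda p:np.append((proj(S,P(p))-uv).ravel(),(p[0]-.5605)*1000)
r=least_squares(f,[.56,.11,.04,-.3]);print(r.x,np.degrees(r.x[3]),r.fun.round(1));print("lowest",P(r.x)[:,2])
E
```

```text
[ 0.56061385  0.10439717  0.0359527  -0.28113039] -16.107584850880837 [ 0.4 -1.6 -0.8 -0.4 -0.2 -1.4 -0.4  3.2  2.1 -0.9 -1.   1.3  0.1]
lowest [0.07406374 0.082387   0.07406374 0.03179107 0.04011433 0.04876578]
```

```bash
python3 -m handwheel '[[0,0,0,5,0,0,0.3],[0,0,0,5,0,0,0.3],[0,0,-1,6,0,0,0.3],[0,0,-1,0,0,0,0.3],[0,0,-0.5,0,0,0,0.3],[0,0,-0.3,0,0,0,0.3],[0,0,0,0,0,0,0.3]]'
python3 -c "
from h import *
tooly()
s=cam('scene');crop(s,250,200,130,100,6,'pics/s11.png')"
```

```text
clock: 9.83
eef_pos: [0.5603, 0.1112, 0.0134]
tool_rot: [179.5, 74.1, 90.3]
wrist_force: [-1.2, 0.0, -1.9]
width: 0.0356
yaw 0.69 x [-0.001  0.275 -0.962] pos [0.5603 0.1112 0.0134] F [-1.17  0.02 -1.93] w 0.0356 t 9.8333
```

View pics/s11.png

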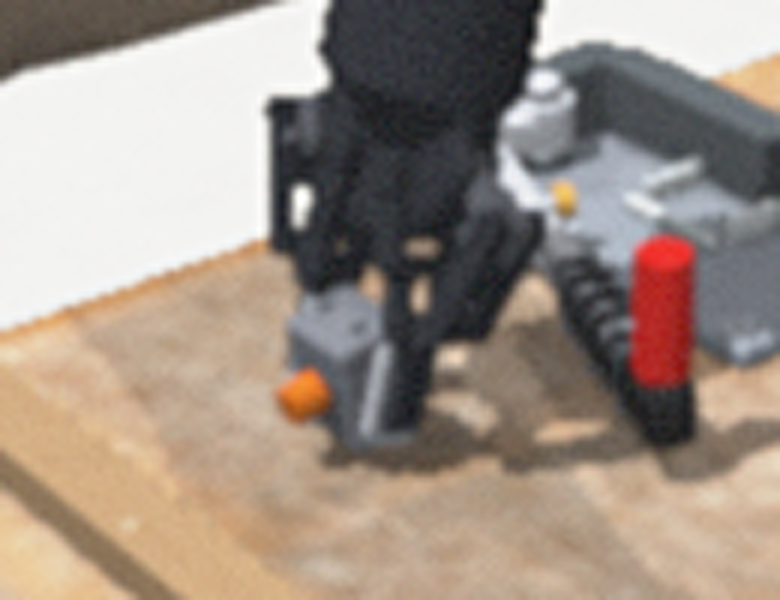

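```bash
python3 -m handwheel '[[0,0,-0.25,0,0,0,0.3],[0,0,-0.15,0,0,0,0.3],[0,0,0,0,0,0,0.3]]'
python3 -m handwheel '[[0,0,-0.15,0,0,0,0.3],[0,0,0,0,0,0,0.3]]'

```

```text
clock: 10.13
eef_pos: [0.5607, 0.1111, 0.0098]
tool_rot: [179.3, 74.0, 90.0]
wrist_force: [0.1, 0.3, -1.4]
width: 0.0354
clock: 10.3
eef_pos: [0.5606, 0.1108, 0.0082]
tool_rot: [179.4, 74.0, 90.0]
wrist_force: [-0.0, 1.1, -2.1]
width: 0.0356
```

```bash
python3 -m handwheel '[[0,0,-0.1,0,0,0,0.3],[0,0,0,0,0,0,0.3]]'
python3 -m handwheel '[[0,0,-0.1,0,0,0,0.3],[0,0,0,0,0,0,0.3]]'

```

```text
clock: 10.47
eef_pos: [0.5606, 0.1107, 0.0072]
tool_rot: [179.4, 74.0, 90.1]
wrist_force: [0.4, 0.5, -3.2]
width: 0.0355
clock: 10.63
eef_pos: [0.5606, 0.1106, 0.0062]
tool_rot: [179.4, 74.0, 90.0]
wrist_force: [0.4, 0.5, -1.9]
width: 0.0358
```

```bash
python3 -m handwheel '[[0,0,0,0,0,0,0.38],[0,0,0,0,0,0,0.45],[0,0,0,0,0,0,0.55],[0,0,0,0,0,0,0.65],[0,0,0,0,0,0,0.65],[0,0,0,0,0,0,0.65]]'
python3 -c "
from h import *
tooly()
s=cam('scene');crop(s,250,200,130,100,6,'pics/s12.png')"
```

```text
clock: 11.13
eef_pos: [0.561, 0.1107, 0.0066]
tool_rot: [179.2, 74.0, 89.9]
wrist_force: [0.1, -0.1, -0.0]
width: 0.0554
yaw 0.64 x [ 0.     0.276 -0.961] pos [0.561  0.1107 0.0066] F [ 0.13 -0.12 -0.03] w 0.0554 t 11.1333
```

View pics/s12.png

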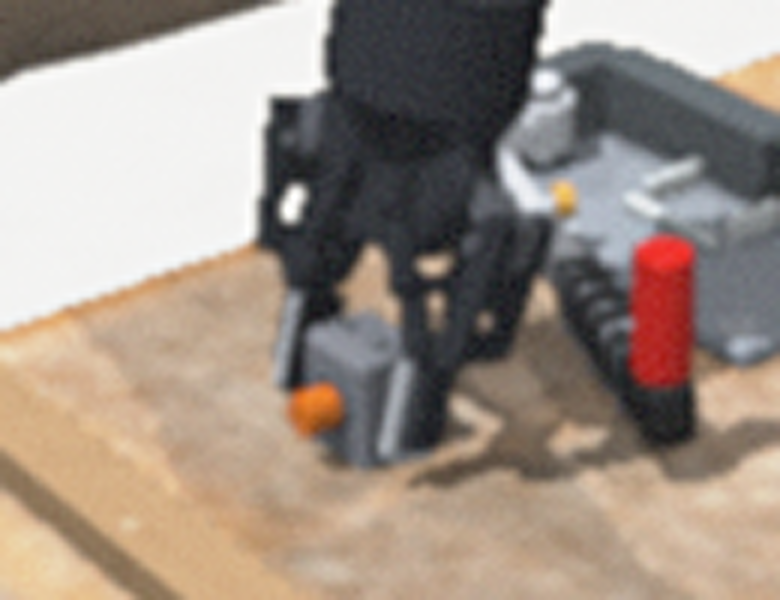

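```bash
python3 -m handwheel '[[0,-0.3,1,0,0,0,0.65],[0,-0.8,2.8,0,0,0,0.65],[0,-0.8,2.8,0,0,0,0.65],[0,0,3,-5,0,0,0.65],[0,-2,3,-5,0,0,0.65],[0,-3,2,-6,0,0,0.65],[0,-3,0,0,0,0,0.65],[0,-3,0,0,0,0,0.65]]'
python3 -m handwheel '[[0,-3,0,0,0,0,0.65],[0,-3,0,0,0,0,0.65],[0,-3,0,0,0,0,0.65],[0,-3,0,0,0,0,0.65],[0,-3,0,0,0,0,0.65],[0,-2,0,0,0,0,0.65]]'
python3 -c "
from h import *
tooly()
s=cam('scene');crop(s,280,210,70,60,10,'pics/s13.png');s=cam('top');crop(s,285,215,70,60,10,'pics/t13.png');cv2.imwrite('pics/t13f.png',s['image'])"
```

```text
clock: 11.85
eef_pos: [0.5623, -0.0184, 0.1563]
tool_rot: [78.3, 89.6, -10.9]
wrist_force: [-0.2, -0.0, -0.1]
width: 0.0557
clock: 12.35
eef_pos: [0.5605, -0.191, 0.1534]
tool_rot: [38.0, 89.9, -51.5]
wrist_force: [0.7, -0.3, 0.6]
width: 0.0555
yaw 0.55 x [ 0.001 -0.001 -1.   ] pos [ 0.5605 -0.191   0.1534] F [ 0.71 -0.32  0.64] w 0.0555 t 12.35
```

View pics/s13.png

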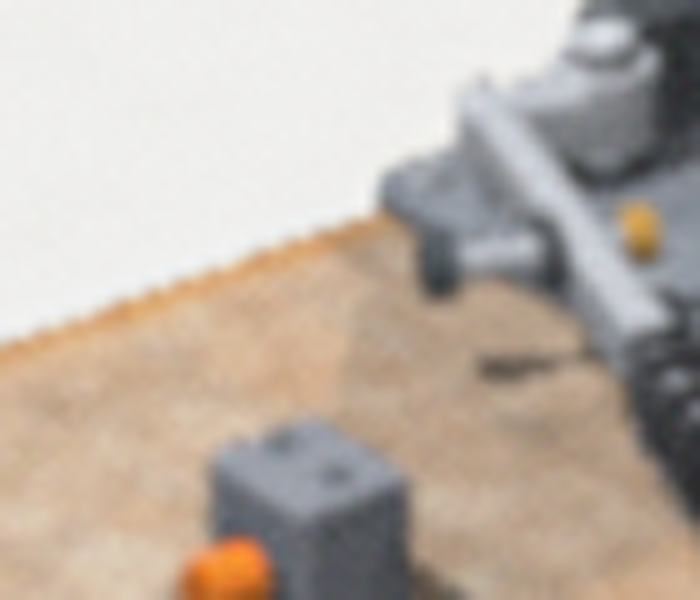

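View pics/t13.png

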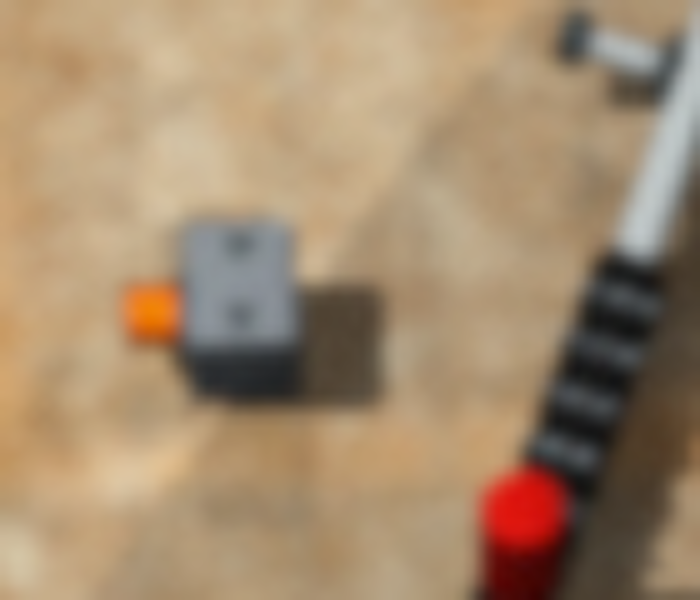

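```bash
python3 - <<'E'
from fit import *
T=cam("top"); S=cam("scene")
z=.044;C=[(.018,.015,z),(.018,-.015,z),(-.018,-.015,z),(-.018,.015,z)]
t=[(T,(u/10+285-.45,v/10+215-.45),l) for (u,v),l in zip([(180,222),(292,220),(300,346),(187,350)],C)]
s=[(S,(u/10+280-.45,v/10+210-.45),l) for (u,v),l in zip([(212,470),(310,418),(410,483),(310,528)],C)]
for o in(t+s,t,s):
  x,r=fit(o,[.56,.11,0]);print(x,np.degrees(x[2]),r.round(1).tolist())
# press top/scene separately with careful lip/jaw features
crop(T,365,205,50,45,14,"pics/tp.png");crop(S,335,205,75,50,10,"pics/sp.png")
E
```

```text
[0.55826916 0.10385782 0.03477723] 1.9925883658570733 [[-0.6, 0.4], [-0.2, -0.0], [-0.2, 0.2], [-0.6, 0.5], [-0.8, -1.4], [0.5, -0.7], [1.1, -1.0], [-0.1, -0.9]]
[0.55899992 0.10279431 0.02354982] 1.3493050348701252 [[-0.1, 0.1], [0.3, -0.3], [0.1, 0.0], [-0.3, 0.2]]
[0.55515525 0.10666505 0.05254379] 3.010537355924372 [[-1.1, -0.4], [0.1, 0.3], [1.0, -0.1], [-0.1, 0.1]]
```

```bash
python3 - <<'E'
import cv2
a=cv2.imread('pics/top0.png');b=cv2.imread('pics/scene0.png')
cv2.imwrite('pics/tp0.png',cv2.resize(a[190:260,365:415],None,fx=8,fy=8,interpolation=3)[:, :])
cv2.imwrite('pics/sp0.png',cv2.resize(b[205:255,335:405],None,fx=10,fy=10,interpolation=3))
E
```

```text
(no output)
```

View pics/tp0.png

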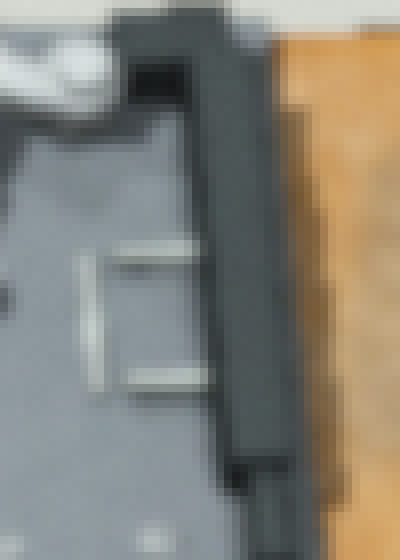

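View pics/sp0.png

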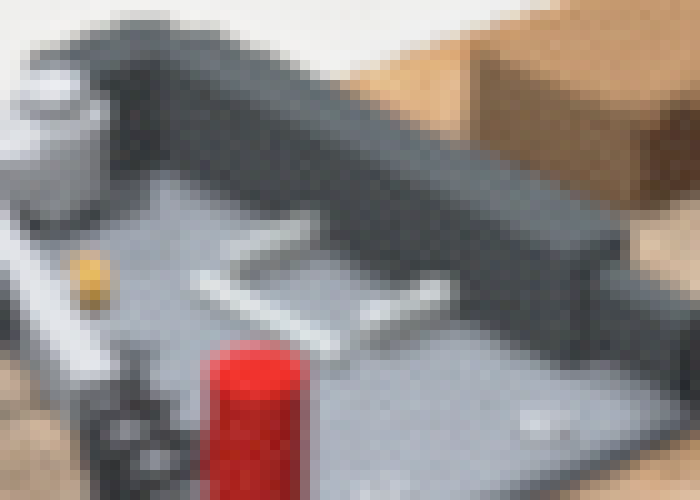

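```bash
python3 - <<'E'
from fit import *
T=cam("top");S=cam("scene")
x=np.load("press.npy");print(x)
c,s=np.cos(x[2]),np.sin(x[2]);A=np.array([[c,s],[-s,c]])
R=cv2.Rodrigues(np.array(T["rvec"]))[0];print("topcam",-R.T@np.array(T["tvec"]).ravel())
R=cv2.Rodrigues(np.array(S["rvec"]))[0];print("scenecam",-R.T@np.array(S["tvec"]).ravel())
def q(n,d,uv,z):
    w=ray(d,uv,z);print(n,w[:2].round(4),(A@(w[:2]-x[:2])*1000).round(1))
t=lambda u,v:(u/8+365-.44,v/8+190-.44); sc=lambda u,v:(u/10+335-.45,v/10+205-.45)
q("lip outer mid",T,t(80,320),.016);q("lip inner mid",T,t(101,320),.016)
q("lip up end",T,t(88,250),.016);q("lip low end",T,t(97,392),.016)
q("rail+x end jaw",T,t(203,248),.02);q("rail-x end jaw",T,t(212,378),.02)
q("rail+x outer",T,t(150,240),.02);q("rail+x inner",T,t(150,260),.02)
q("rail-x inner",T,t(160,368),.02);q("rail-x outer",T,t(160,388),.02)
q("jaw top edge a",T,t(203,200),.054);q("jaw top edge b",T,t(230,440),.054)
q("jaw end",T,t(260,460),.054)
q("hinge",T,t(85,62),.046)
print("scene")
q("rail+x jaw end",S,sc(315,218),.02);q("rail-x jaw end",S,sc(450,285),.02)
q("lip end +x",S,sc(195,275),.016);q("lip end -x",S,sc(340,350),.016)
q("jawtop a",S,sc(160,55),.054);q("jawtop b",S,sc(580,255),.054);q("hinge",S,sc(52,72),.046)
E
```

```text
[ 0.59326205 -0.07828932  0.01189834]
topcam [-0.05268708  0.08683614  1.51883458]
scenecam [-0.3610719   0.76202035  0.67315866]
lip outer mid [ 0.6045 -0.0726] [11.3  5.6]
lip inner mid [ 0.6043 -0.0795] [11.  -1.4]
lip up end [ 0.6299 -0.0768] [36.6  1.1]
lip low end [ 0.5785 -0.0766] [-14.8   1.8]
rail+x end jaw [ 0.6278 -0.1146] [ 34.1 -36.7]
rail-x end jaw [ 0.5808 -0.1142] [-12.9 -35.8]
rail+x outer [ 0.6312 -0.0972] [ 37.7 -19.3]
rail+x inner [ 0.6239 -0.0967] [ 30.4 -18.8]
rail-x inner [ 0.5848 -0.0974] [ -8.7 -19. ]
rail-x outer [ 0.5777 -0.0969] [-15.8 -18.5]
jaw top edge a [ 0.6295 -0.1112] [ 35.9 -33.3]
jaw top edge b [ 0.5448 -0.1139] [-48.9 -35. ]
jaw end [ 0.5376 -0.123 ] [-56.2 -44. ]
hinge [ 0.6848 -0.0767] [91.5  0.5]
scene
rail+x jaw end [ 0.6274 -0.1112] [ 33.8 -33.3]
rail-x jaw end [ 0.5807 -0.1124] [-13. -34.]
lip end +x [ 0.6284 -0.0745] [35.2  3.4]
lip end -x [ 0.5779 -0.0759] [-15.4   2.6]
jawtop a [ 0.6661 -0.0948] [ 72.7 -17.4]
jawtop b [ 0.5243 -0.0995] [-69.2 -20.4]
hinge [ 0.6884 -0.0794] [95.1 -2.2]
```

```bash
python3 -m handwheel '[[0,2,0,0,0,0,0.65],[0,3,0,0,0,0,0.65],[0,3.5,0,0,0,0,0.65],[0,3.5,0,0,0,0,0.65],[0,3.5,0,0,0,0,0.65],[0,3.5,0,0,0,0,0.65],[0,3.5,0,0,0,0,0.65],[0,3.5,0,0,0,0,0.65]]'
python3 -m handwheel '[[0,2.15,-1,0,0,0,0.65],[0,1,-2,0,0,0,0.65],[0,0,-2,0,0,0,0.65],[0,0,0,0,0,0,0.65],[0,0,0,0,0,0,0.65]]'
python3 -c "
from h import *
tooly()
s=cam('scene');tooly()"
```

```text
clock: 13.32
eef_pos: [0.5599, 0.0747, 0.1526]
tool_rot: [125.9, 90.0, 36.7]
wrist_force: [0.3, -0.0, 1.1]
width: 0.0555
clock: 13.73
eef_pos: [0.5592, 0.1042, 0.1012]
tool_rot: [-86.4, 89.8, -175.7]
wrist_force: [0.5, 0.0, 0.5]
width: 0.0557
yaw 0.77 x [-0.003 -0.    -1.   ] pos [0.5592 0.1042 0.1012] F [0.52 0.01 0.46] w 0.0557 t 13.7333
yaw 0.72 x [-0. -0. -1.] pos [0.5604 0.1038 0.1027] F [-0.73  0.37  1.3 ] w 0.0555 t 13.7833
```

```bash
python3 -m handwheel '[[0,0,-2,0,0,0,0.65],[0,0,-3,0,0,0,0.65],[0,0,-2.5,0,0,0,0.65],[0,0,-1,0,0,0,0.65],[0,0,-0.4,0,0,0,0.65],[0,0,0,0,0,0,0.65],[0,0,0,0,0,0,0.65]]'
python3 -c "
from h import *
tooly()
s=cam('scene');crop(s,250,200,130,100,6,'pics/s14.png')
tooly()"
```

```text
clock: 14.37
eef_pos: [0.5623, 0.1032, 0.0152]
tool_rot: [94.3, 89.8, 4.9]
wrist_force: [0.9, -0.5, -0.3]
width: 0.0556
yaw 0.64 x [ 0.003  0.    -1.   ] pos [0.5623 0.1032 0.0152] F [ 0.88 -0.54 -0.27] w 0.0556 t 14.3667
yaw 0.65 x [ 0.004  0.    -1.   ] pos [0.5625 0.1032 0.0155] F [-0.84  0.4   0.53] w 0.0555 t 14.4167
```

View pics/s14.png

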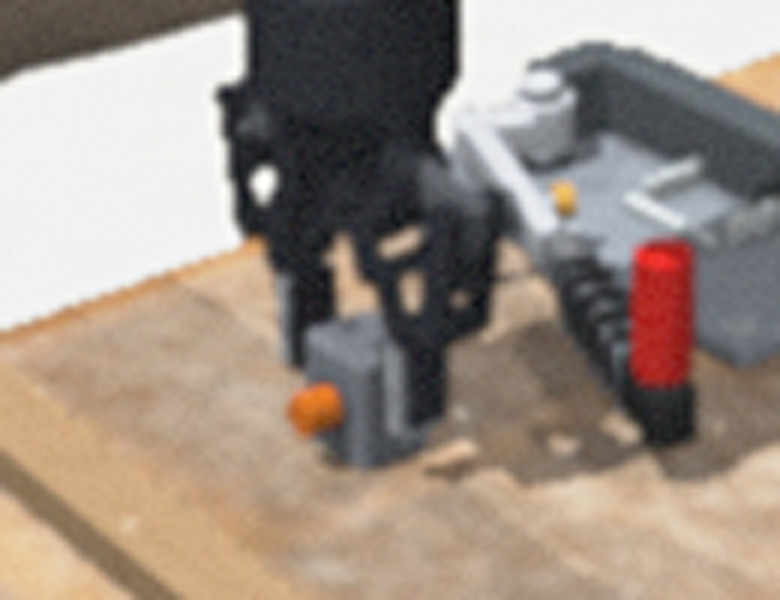

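```bash
python3 -m handwheel '[[-0.1,0,-0.1,0,0,0,0.5],[0,0,0,0,0,0,0.35],[0,0,0,0,0,0,0.3],[0,0,0,0,0,0,0.3],[0,0,0,0,0,0,0.3],[0,0,0,0,0,0,0.3]]' 60
python3 -m handwheel '[[0,0,0.5,0,0,0,0.3],[0,0,0.5,0,0,0,0.3],[0,0,1,0,0,0,0.3],[0,0,1,0,0,0,0.3],[0,0,2,0,0,0,0.3],[0,0,0,0,0,0,0.3],[0,0,0,0,0,0,0.3],[0,0,0,0,0,0,0.3]]'
python3 -c "
from h import *
tooly()
s=cam('scene');crop(s,250,180,130,100,6,'pics/s15.png')
tooly()"
```

```text
clock: 14.92
eef_pos: [0.5611, 0.1033, 0.0141]
tool_rot: [94.0, 89.8, 4.7]
wrist_force: [-0.2, 0.1, 6.6]
width: 0.0352
clock: 15.58
eef_pos: [0.5595, 0.1032, 0.0622]
tool_rot: [-96.9, 90.0, 173.8]
wrist_force: [-0.3, -0.2, -2.2]
width: 0.0355
yaw 0.66 x [-0.  0. -1.] pos [0.5595 0.1032 0.0622] F [-0.26 -0.18 -2.19] w 0.0355 t 15.5833
yaw 0.66 x [-0.002 -0.    -1.   ] pos [0.5589 0.1031 0.0614] F [-0.86 -1.47 -2.35] w 0.0348 t 15.6333
```

View pics/s15.png

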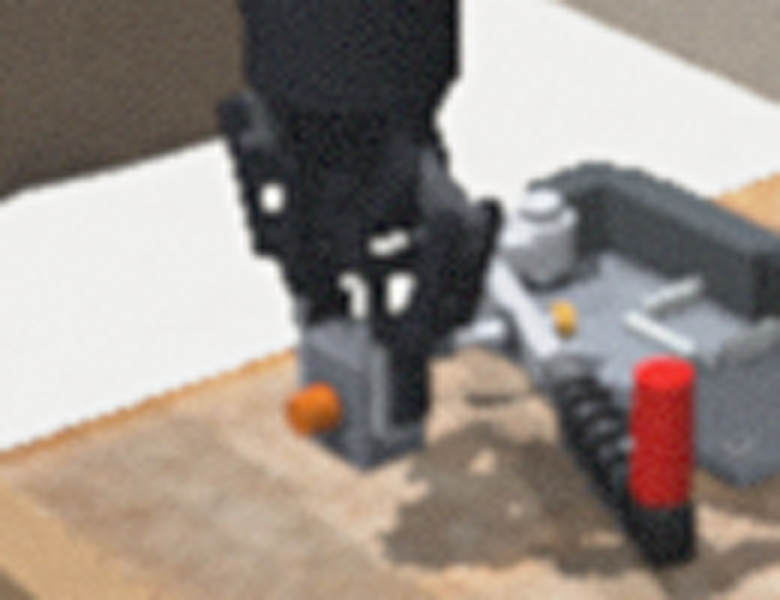

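```bash
python3 -m handwheel '[[0,0,2,0,0,0,0.3],[0,0,2,0,0,0,0.3],[0.55,-1.5,1,0,0,0,0.3],[0.7,-3,0,0,0,0,0.3],[0.7,-3,0,0,0,0,0.3],[0.7,-3,0,0,0,0,0.3],[0.7,-3,0,0,0,0,0.3],[0.7,-3,0,0,0,0,0.3]]'
python3 -m handwheel '[[0.5,-2.5,0,0,0,0,0.3],[0,-0.98,-1,0,0,0,0.3],[0,0,-2,0,0,0,0.3],[0,0,-0.8,0,0,0,0.3],[0,0,0,0,0,0,0.3],[0,0,0,0,0,0,0.3],[0,0,0,0,0,0,0.3]]'
python3 -c "
from ov import *
from h import tooly
tooly()
s=cam('scene');tooly();boxov(s,.6044,-.0970,.0119,.060,(320,170,100,80),8,'pics/s16.png')"
```

```text
clock: 16.3
eef_pos: [0.5995, -0.063, 0.1108]
tool_rot: [-102.9, 89.9, 167.7]
wrist_force: [1.0, 0.4, -3.1]
width: 0.035
clock: 16.88
eef_pos: [0.6053, -0.0959, 0.0745]
tool_rot: [115.4, 90.0, 26.1]
wrist_force: [-0.2, 0.5, -1.5]
width: 0.0349
yaw 0.72 x [ 0.  0. -1.] pos [ 0.6053 -0.0959  0.0745] F [-0.16  0.55 -1.49] w 0.0349 t 16.8833
yaw 0.72 x [ 0.001 -0.    -1.   ] pos [ 0.6058 -0.096   0.0751] F [-0.63  0.52 -0.95] w 0.0353 t 16.9333
```

View pics/s16.png

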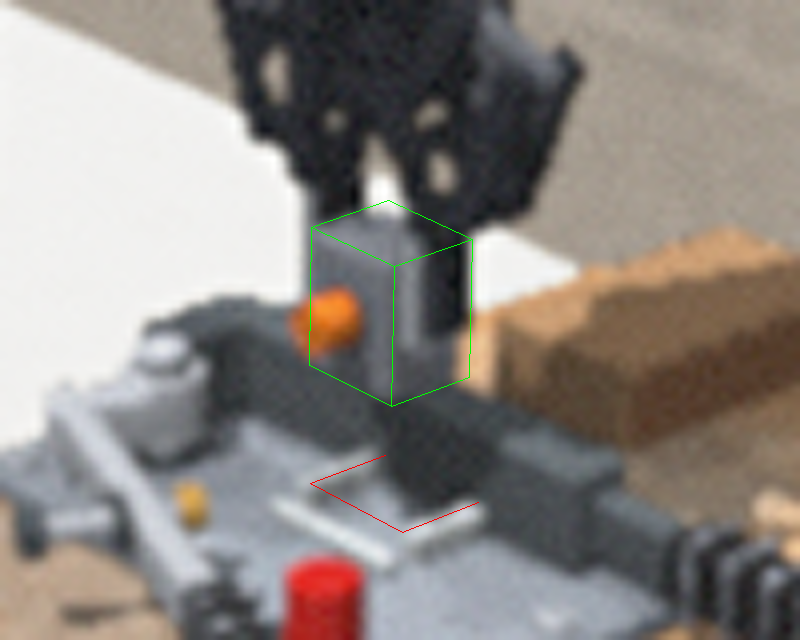

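```bash
python3 -m handwheel '[[0,0,-0.7,0,0,0,0.3],[0,0,-0.6,0,0,0,0.3],[0,0,-0.2,0,0,0,0.3],[0,0,0,0,0,0,0.3]]'
python3 -m handwheel '[[0,0,-0.3,0,0,0,0.3],[0,0,-0.3,0,0,0,0.3],[0,0,0,0,0,0,0.3]]'
```

```text
clock: 17.27
eef_pos: [0.6044, -0.0963, 0.0582]
tool_rot: [-104.3, 89.9, 166.4]
wrist_force: [0.4, 0.7, -2.5]
width: 0.0348
clock: 17.52
eef_pos: [0.6048, -0.0966, 0.0526]
tool_rot: [-105.0, 89.9, 165.7]
wrist_force: [0.3, 0.4, -2.3]
width: 0.0353
```

Now past the jaw top with no contact, so I'll go on down in small steps.

```bash
python3 -m handwheel '[[0,0,-0.4,0,0,0,0.3],[0,0,-0.4,0,0,0,0.3],[0,0,-0.4,0,0,0,0.3],[0,0,-0.2,0,0,0,0.3],[0,0,0,0,0,0,0.3]]'
python3 -m handwheel '[[0,0,-0.2,0,0,0,0.3],[0,0,0,0,0,0,0.3]]'
python3 -m handwheel '[[0,0,-0.2,0,0,0,0.3],[0,0,0,0,0,0,0.3]]'
```

```text
clock: 17.93
eef_pos: [0.6046, -0.0965, 0.0383]
tool_rot: [-104.6, 89.9, 166.1]
wrist_force: [1.0, 0.5, -2.6]
width: 0.0351
clock: 18.1
eef_pos: [0.6051, -0.0966, 0.0371]
tool_rot: [-106.4, 90.0, 164.2]
wrist_force: [0.6, -0.1, -2.6]
width: 0.0352
clock: 18.27
eef_pos: [0.6051, -0.0966, 0.0351]
tool_rot: [-106.4, 90.0, 164.3]
wrist_force: [0.8, -0.4, -1.5]
width: 0.0352
```

```bash
python3 -m handwheel '[[0,0,-0.15,0,0,0,0.3],[0,0,0,0,0,0,0.3]]'
python3 -m handwheel '[[0,0,-0.15,0,0,0,0.3],[0,0,0,0,0,0,0.3]]'
python3 -m handwheel '[[0,0,-0.15,0,0,0,0.3],[0,0,0,0,0,0,0.3]]'
python3 -c "
from ov import *
s=cam('scene');crop(s,320,170,100,80,8,'pics/s17.png')"
```

```text
clock: 18.43
eef_pos: [0.6051, -0.0966, 0.0336]
tool_rot: [-101.7, 90.0, 169.0]
wrist_force: [0.1, -0.1, -2.6]
width: 0.0352
clock: 18.6
eef_pos: [0.6051, -0.0966, 0.0321]
tool_rot: [-105.3, 90.0, 165.3]
wrist_force: [0.2, 0.2, -2.7]
width: 0.0352
clock: 18.77
eef_pos: [0.605, -0.0966, 0.0306]
tool_rot: [-103.1, 90.0, 167.5]
wrist_force: [-0.2, -0.4, -1.7]
width: 0.0351
```

View pics/s17.png

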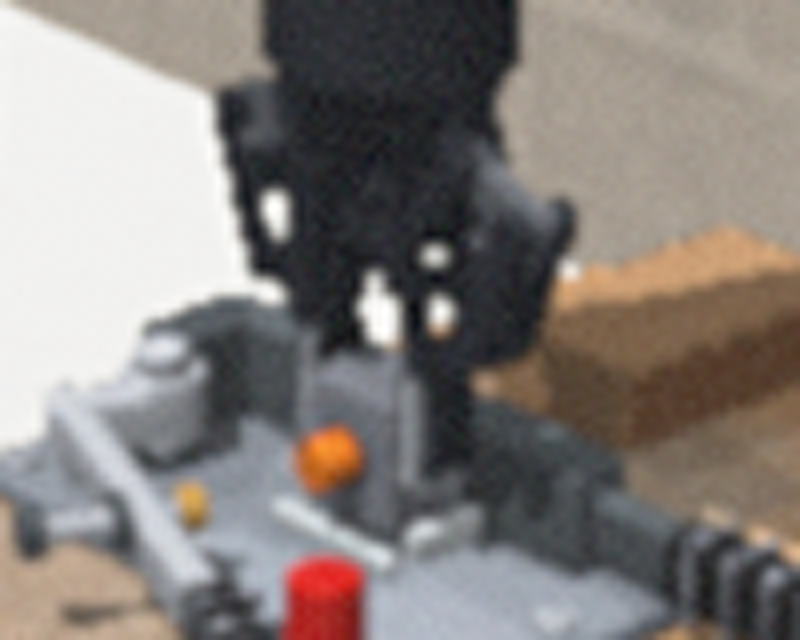

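The fitting is upright between the rails, with its pin at (330,460) in the crop. I'll keep lowering.

```bash
python3 -m handwheel '[[0,0,-0.15,0,0,0,0.3],[0,0,-0.1,0,0,0,0.3],[0,0,0,0,0,0,0.3]]'
python3 -m handwheel '[[0,0,-0.15,0,0,0,0.3],[0,0,0,0,0,0,0.3]]'
python3 -m handwheel '[[0,0,-0.1,0,0,0,0.3],[0,0,0,0,0,0,0.3]]'
```

```text
clock: 19.07
eef_pos: [0.605, -0.0966, 0.028]
tool_rot: [-104.7, 90.0, 166.0]
wrist_force: [0.1, 0.3, -1.8]
width: 0.0352
clock: 19.23
eef_pos: [0.605, -0.0966, 0.0265]
tool_rot: [-105.6, 90.0, 165.0]
wrist_force: [0.3, 0.3, -2.0]
width: 0.035
clock: 19.4
eef_pos: [0.6051, -0.0966, 0.0256]
tool_rot: [-99.6, 90.0, 171.1]
wrist_force: [0.3, -0.1, -2.5]
width: 0.0352
```

```bash
python3 -m handwheel '[[0,0,-0.1,0,0,0,0.3],[0,0,0,0,0,0,0.3]]'
python3 -m handwheel '[[0,0,-0.1,0,0,0,0.3],[0,0,0,0,0,0,0.3]]'
```

```text
clock: 19.57
eef_pos: [0.6051, -0.0966, 0.0246]
tool_rot: [-107.4, 90.0, 163.2]
wrist_force: [-1.0, -0.2, -2.3]
width: 0.0351
clock: 19.73
eef_pos: [0.6054, -0.0967, 0.024]
tool_rot: [75.0, 90.0, -14.3]
wrist_force: [0.3, -0.7, 0.5]
width: 0.0349
```

Contact came at the expected floor height. Opening and lifting clear.

```bash
python3 -m handwheel '[[0,0,0,0,0,0,0.45],[0,0,0,0,0,0,0.5],[0,0,0,0,0,0,0.55],[0,0,0,0,0,0,0.6],[0,0,0,0,0,0,0.6]]'
python3 -m handwheel '[[0,0,0.5,0,0,0,0.6],[0,0,1.5,0,0,0,0.6],[0,0,3,0,0,0,0.6],[0,0,3,0,0,0,0.6],[0,0,3,0,0,0,0.6],[-1,2,1,0,0,0,0.3],[-1,3,0,0,0,0,0],[-1,3,0,0,0,0,0]]'
python3 -m handwheel '[[-1.5,3,0,0,0,0,0],[-1.5,3,0,0,0,0,0],[-1.5,3,0,0,0,0,0],[-1.5,2,0,0,0,0,0],[-1.5,1,0,0,0,0,0],[0,0,0,0,0,0,0]]'
python3 -c "
from h import *
tooly()
s=cam('scene');crop(s,300,180,130,100,6,'pics/s18.png');s=cam('top');crop(s,320,180,110,120,5,'pics/t18.png')"
```

```text
clock: 20.15
eef_pos: [0.6054, -0.0966, 0.024]
tool_rot: [73.5, 90.0, -15.9]
wrist_force: [-0.4, 0.7, -0.9]
width: 0.0513
clock: 20.82
eef_pos: [0.576, -0.0165, 0.1463]
tool_rot: [84.2, 89.8, -5.3]
wrist_force: [-0.1, 0.8, -1.0]
width: 0.0152
clock: 21.32
eef_pos: [0.498, 0.1053, 0.1439]
tool_rot: [-118.5, 89.9, 152.4]
wrist_force: [-0.5, 0.3, 0.1]
width: 0.0001
yaw 0.84 x [-0.001  0.    -1.   ] pos [0.498  0.1053 0.1439] F [-0.49  0.34  0.06] w 0.0001 t 21.3167
```

View pics/s18.png

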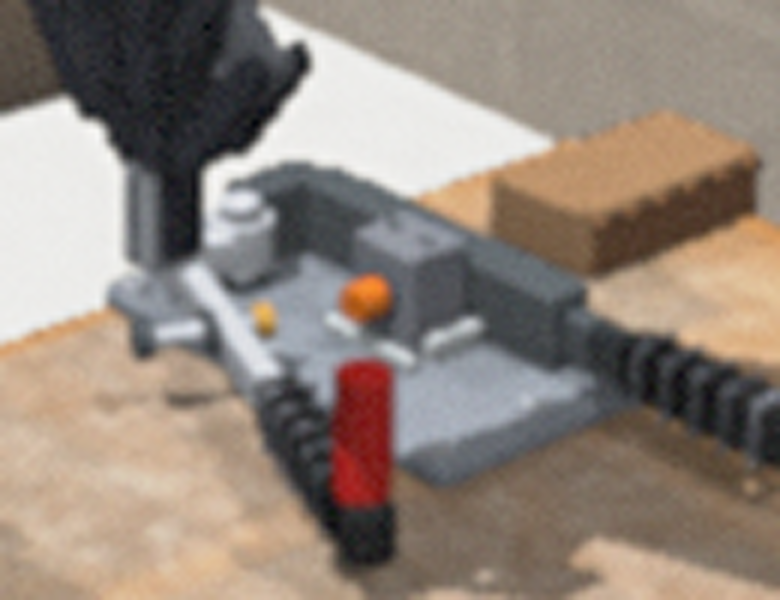

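View pics/t18.png

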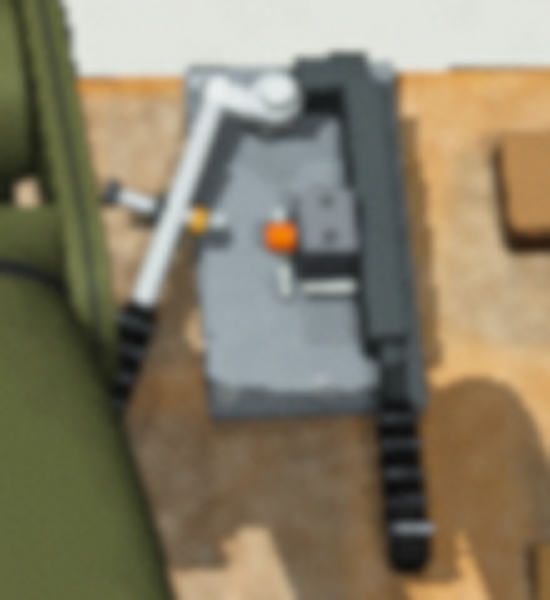

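```bash
python3 -m handwheel '[[-1,-1,-2,0,0,0,0],[-0.7,-1,-2.5,0,0,0,0],[0,0,-2.5,0,0,0,0],[0,0,-2,0,0,0,0],[0,0,-0.6,0,0,0,0],[0,0,0,0,0,0,0],[0,0,0,0,0,0,0]]'
python3 -c "
from h import *
tooly()
s=cam('scene');tooly();crop(s,290,180,130,100,6,'pics/s19.png')"
```

```text
clock: 22.0
eef_pos: [0.4842, 0.0829, 0.0485]
tool_rot: [87.3, 90.0, -2.1]
wrist_force: [0.4, -0.4, -0.0]
width: 0.0002
yaw 0.61 x [ 0.001 -0.    -1.   ] pos [0.4842 0.0829 0.0485] F [ 0.41 -0.38 -0.01] w 0.0002 t 22.0
yaw 0.63 x [ 0.002  0.    -1.   ] pos [0.4848 0.0831 0.0493] F [0.19 0.36 0.29] w 0.0 t 22.05
```

View pics/s19.png

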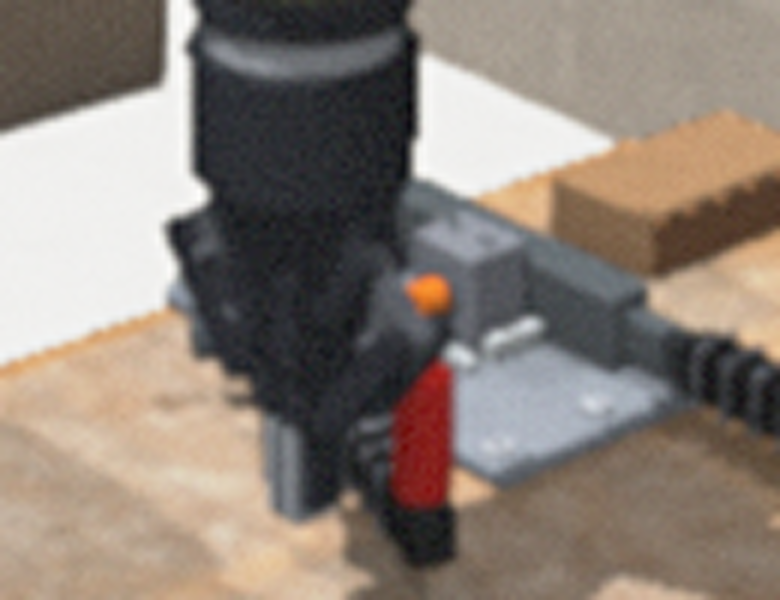

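```bash
python3 -m handwheel '[[-0.1,-0.8,0,0,0,0,0],[-0.1,-0.8,0,0,0,0,0],[0,-0.6,0,0,0,0,0],[0,0,0,0,0,0,0]]'
python3 -m handwheel '[[0,-0.2,0,0,0,0,0],[0,-0.2,0,0,0,0,0],[0,0,0,0,0,0,0]]'
python3 -m handwheel '[[0,-0.2,0,0,0,0,0],[0,-0.2,0,0,0,0,0],[0,0,0,0,0,0,0]]'
```

```text
clock: 22.38
eef_pos: [0.4816, 0.0602, 0.0485]
tool_rot: [75.9, 89.9, -13.6]
wrist_force: [-0.7, 0.4, 0.4]
width: 0.0003
clock: 22.63
eef_pos: [0.4812, 0.0571, 0.0479]
tool_rot: [64.6, 90.0, -24.8]
wrist_force: [0.5, -0.2, 0.3]
width: 0.0
clock: 22.88
eef_pos: [0.4811, 0.0533, 0.0477]
tool_rot: [-116.9, 90.0, 153.7]
wrist_force: [-0.5, 0.0, -0.6]
width: 0.0001
```

```bash
python3 - <<'E'
import numpy as np
H=np.array([.6848,-.0767])
for t in np.arange(-.38,.2,.04):
    a=t+.0119;c,s=np.cos(a),np.sin(a);p=H+[c*-.23-s*.03,s*-.23+c*.03];print(round(t,2),p.round(4))
E
python3 -m handwheel '[[-0.05,-0.2,0,0,0,0,0],[-0.1,-0.2,0,0,0,0,0],[0,0,0,0,0,0,0]]'
```

```text
-0.38 [0.481  0.0341]
-0.34 [0.4767 0.0258]
-0.3 [0.4728 0.0174]
-0.26 [0.4692 0.0089]
-0.22 [4.66e-01 2.00e-04]
-0.18 [ 0.4631 -0.0086]
-0.14 [ 0.4605 -0.0176]
-0.1 [ 0.4583 -0.0266]
-0.06 [ 0.4565 -0.0357]
-0.02 [ 0.4551 -0.0448]
0.02 [ 0.454  -0.0541]
0.06 [ 0.4532 -0.0633]
0.1 [ 0.4529 -0.0726]
0.14 [ 0.4529 -0.0818]
0.18 [ 0.4533 -0.0911]
clock: 23.13
eef_pos: [0.4796, 0.0491, 0.0477]
tool_rot: [-29.0, 90.0, -118.4]
wrist_force: [-0.6, 0.8, -0.4]
width: 0.0001
```

```bash
python3 -m handwheel '[[-0.2,-0.4,0,0,0,0,0],[-0.2,-0.4,0,0,0,0,0],[0,0,0,0,0,0,0],[0,0,0,0,0,0,0]]'
python3 -c "
from h import *
tooly()
s=cam('scene');tooly();crop(s,290,180,130,100,6,'pics/s20.png')"
```

```text
clock: 23.47
eef_pos: [0.4755, 0.0411, 0.0478]
tool_rot: [-86.9, 90.0, -176.3]
wrist_force: [-1.1, 0.8, -0.9]
width: 0.0
yaw 0.63 x [-0. -0. -1.] pos [0.4755 0.0411 0.0478] F [-1.15  0.82 -0.9 ] w 0.0 t 23.4667
yaw 0.63 x [-0.  0. -1.] pos [0.4755 0.0412 0.0478] F [-0.78  1.07 -0.66] w 0.0003 t 23.5167
```

View pics/s20.png

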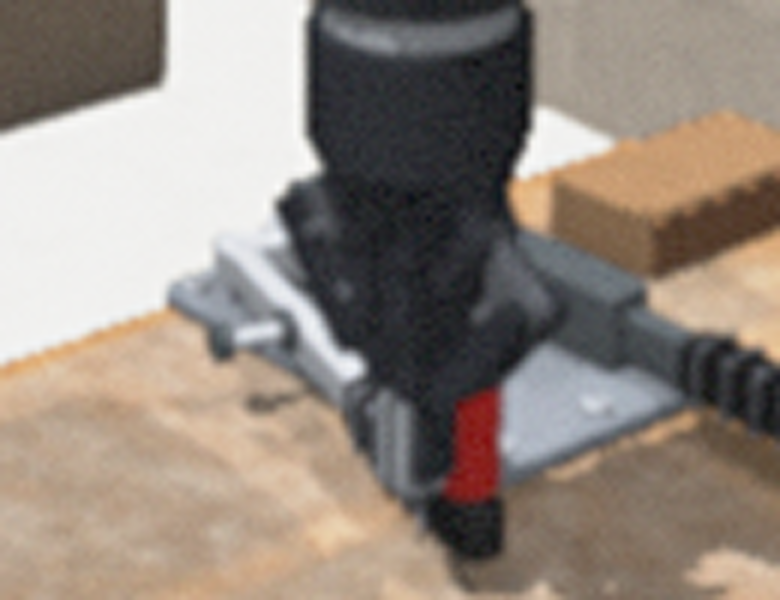

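```bash
python3 -m handwheel '[[-0.2,-0.45,0,0,0,0,0],[-0.2,-0.45,0,0,0,0,0],[-0.2,-0.45,0,0,0,0,0],[0,0,0,0,0,0,0]]'
python3 -m handwheel '[[-0.18,-0.45,0,0,0,0,0],[-0.16,-0.45,0,0,0,0,0],[0,0,0,0,0,0,0]]'
```

```text
clock: 23.85
eef_pos: [0.4693, 0.0271, 0.0478]
tool_rot: [-47.3, 90.0, -136.6]
wrist_force: [-1.5, 1.9, 0.2]
width: -0.0002
clock: 24.1
eef_pos: [0.4659, 0.0182, 0.0477]
tool_rot: [-63.6, 90.0, -153.0]
wrist_force: [-0.8, 1.8, -0.3]
width: 0.0001
```

```bash
python3 -m handwheel '[[-0.1,-0.3,0,0,0,0,0],[-0.08,-0.3,0,0,0,0,0],[0,0,0,0,0,0,0]]'
python3 -m handwheel '[[-0.06,-0.2,0,0,0,0,0],[-0.06,-0.2,0,0,0,0,0],[0,0,0,0,0,0,0]]'
python3 -m handwheel '[[-0.05,-0.2,0,0,0,0,0],[-0.05,-0.2,0,0,0,0,0],[0,0,0,0,0,0,0]]'
python3 -c "
from h import *
tooly()
s=cam('scene');tooly();crop(s,290,180,130,100,6,'pics/s21.png');s=cam('top');crop(s,320,180,110,120,5,'pics/t21.png')"
```

```text
clock: 24.35
eef_pos: [0.4643, 0.0124, 0.0477]
tool_rot: [-38.6, 90.0, -127.9]
wrist_force: [-0.4, 0.6, 0.3]
width: -0.0001
clock: 24.6
eef_pos: [0.4632, 0.0086, 0.0478]
tool_rot: [-28.9, 90.0, -118.3]
wrist_force: [0.3, 1.3, 0.3]
width: 0.0001
clock: 24.85
eef_pos: [0.4623, 0.0046, 0.0478]
tool_rot: [7.9, 90.0, -81.4]
wrist_force: [-0.3, 0.6, -0.5]
width: -0.0
yaw 0.66 x [ 0. -0. -1.] pos [0.4623 0.0046 0.0478] F [-0.32  0.62 -0.52] w -0.0 t 24.85
yaw 0.65 x [ 0. -0. -1.] pos [0.4623 0.0047 0.0478] F [ 0.29  1.14 -0.28] w -0.0001 t 24.9
```

View pics/s21.png

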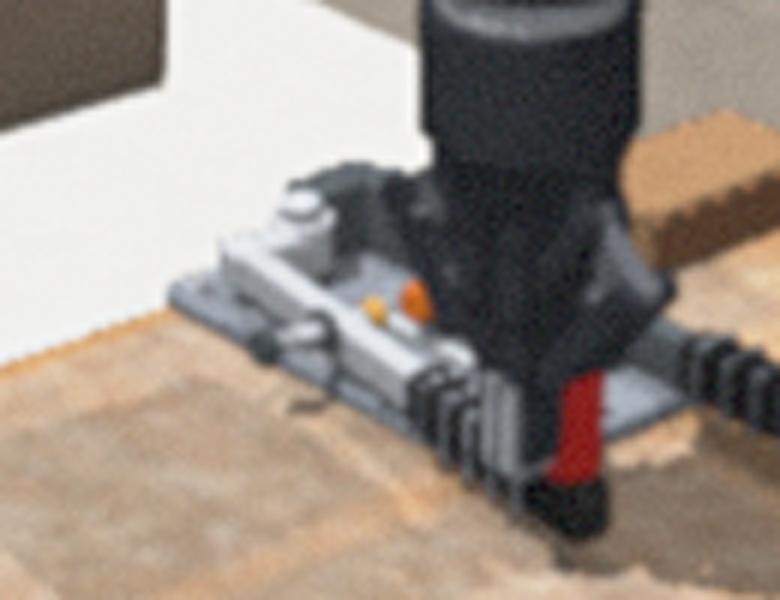

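View pics/t21.png

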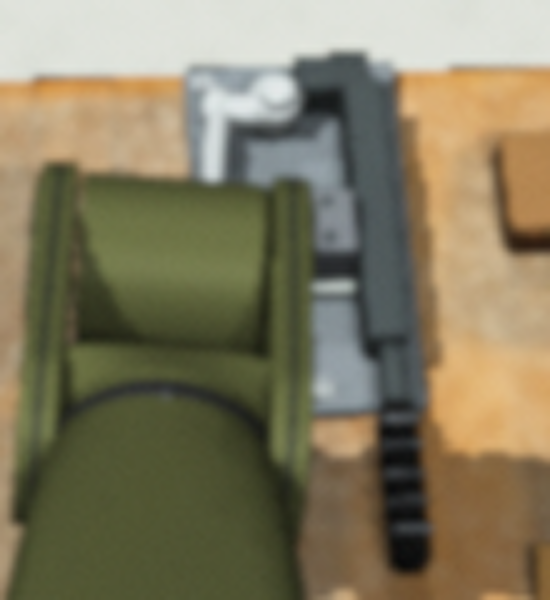

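```bash
python3 -m handwheel '[[-0.05,-0.2,0,0,0,0,0],[-0.05,-0.2,0,0,0,0,0],[-0.04,-0.2,0,0,0,0,0],[0,0,0,0,0,0,0]]'
python3 -m handwheel '[[-0.04,-0.2,0,0,0,0,0],[-0.04,-0.2,0,0,0,0,0],[0,0,0,0,0,0,0]]'
python3 -m handwheel '[[-0.04,-0.2,0,0,0,0,0],[-0.04,-0.2,0,0,0,0,0],[0,0,0,0,0,0,0]]'
python3 -c "
from h import *
tooly()
s=cam('scene');tooly();crop(s,320,200,90,70,8,'pics/s22.png')"
```

```text
clock: 25.28
eef_pos: [0.4609, -0.0015, 0.0478]
tool_rot: [27.2, 90.0, -62.1]
wrist_force: [-0.6, 1.8, -0.2]
width: -0.0
clock: 25.53
eef_pos: [0.4601, -0.0055, 0.0478]
tool_rot: [43.7, 90.0, -45.7]
wrist_force: [0.4, 0.9, 0.2]
width: 0.0
clock: 25.78
eef_pos: [0.4593, -0.0094, 0.0478]
tool_rot: [-12.9, 90.0, -102.3]
wrist_force: [-0.6, 1.5, -0.2]
width: -0.0002
yaw 0.65 x [-0. -0. -1.] pos [ 0.4593 -0.0094  0.0478] F [-0.64  1.55 -0.2 ] w -0.0002 t 25.7833
yaw 0.65 x [ 0. -0. -1.] pos [ 0.4593 -0.0093  0.0478] F [-0.84  1.09 -0.12] w 0.0 t 25.8333
```

View pics/s22.png

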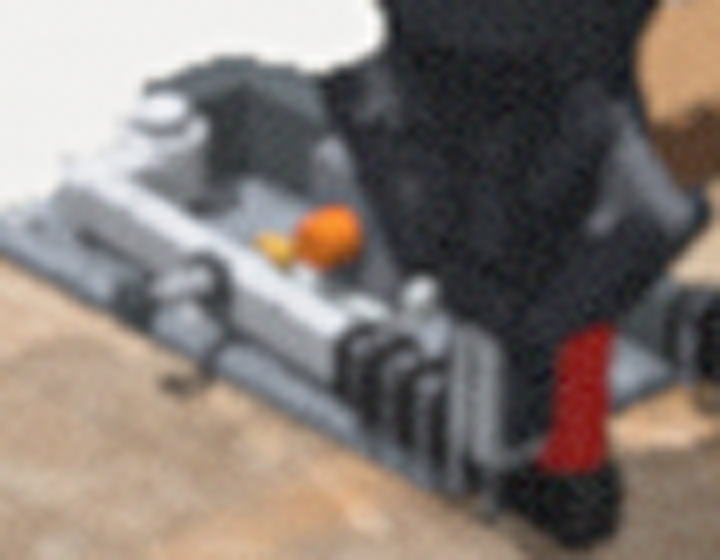

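```bash
for i in 1; do python3 -m handwheel '[[-0.03,-0.2,0,0,0,0,0],[-0.03,-0.2,0,0,0,0,0],[0,0,0,0,0,0,0]]'
python3 -m handwheel '[[-0.03,-0.2,0,0,0,0,0],[-0.03,-0.1,0,0,0,0,0],[0,0,0,0,0,0,0]]'
python3 -m handwheel '[[-0.03,-0.2,0,0,0,0,0],[-0.02,-0.1,0,0,0,0,0],[0,0,0,0,0,0,0]]'
done
```

```text
clock: 26.08
eef_pos: [0.4588, -0.0134, 0.0479]
tool_rot: [51.5, 90.0, -37.8]
wrist_force: [0.4, 1.2, 0.4]
width: 0.0
clock: 26.33
eef_pos: [0.4582, -0.0164, 0.0479]
tool_rot: [60.5, 90.0, -28.9]
wrist_force: [0.7, 1.9, -1.3]
width: -0.0004
clock: 26.58
eef_pos: [0.4576, -0.0193, 0.0479]
tool_rot: [29.0, 90.0, -60.3]
wrist_force: [-1.2, 1.9, 0.2]
width: 0.0002
```

```bash
python3 -m handwheel '[[-0.03,-0.2,0,0,0,0,0],[-0.02,-0.1,0,0,0,0,0],[0,0,0,0,0,0,0]]'
python3 -m handwheel '[[-0.02,-0.2,0,0,0,0,0],[0,0,0,0,0,0,0]]'
python3 -m handwheel '[[-0.02,-0.2,0,0,0,0,0],[0,0,0,0,0,0,0]]'
```

```text
clock: 26.83
eef_pos: [0.4571, -0.0223, 0.0479]
tool_rot: [-5.0, 90.0, -94.3]
wrist_force: [-0.3, 1.4, 0.0]
width: 0.0004
clock: 27.0
eef_pos: [0.4569, -0.0243, 0.0478]
tool_rot: [-46.8, 90.0, -136.2]
wrist_force: [-0.4, 1.0, 0.4]
width: 0.0
clock: 27.17
eef_pos: [0.4567, -0.0264, 0.0478]
tool_rot: [-7.0, 90.0, -96.4]
wrist_force: [-0.6, 1.1, 0.9]
width: 0.0002
```

```bash
python3 -m handwheel '[[-0.02,-0.2,0,0,0,0,0],[0,0,0,0,0,0,0]]'
python3 -m handwheel '[[-0.02,-0.2,0,0,0,0,0],[0,0,0,0,0,0,0]]'
python3 -m handwheel '[[-0.02,-0.2,0,0,0,0,0],[0,0,0,0,0,0,0]]'
python3 -c "
from h import *
tooly()
s=cam('scene');tooly();crop(s,320,200,90,70,8,'pics/s23.png')"
```

```text
clock: 27.33
eef_pos: [0.4565, -0.0284, 0.0478]
tool_rot: [22.8, 90.0, -66.5]
wrist_force: [0.3, 1.6, 0.1]
width: -0.0001
clock: 27.5
eef_pos: [0.4563, -0.0304, 0.0478]
tool_rot: [-42.9, 90.0, -132.2]
wrist_force: [-0.9, 0.9, 0.4]
width: 0.0
clock: 27.67
eef_pos: [0.4561, -0.0324, 0.0478]
tool_rot: [29.7, 90.0, -59.6]
wrist_force: [0.2, 1.2, -0.4]
width: 0.0
yaw 0.65 x [ 0. -0. -1.] pos [ 0.4561 -0.0324  0.0478] F [ 0.2   1.17 -0.45] w 0.0 t 27.6667
yaw 0.65 x [ 0. -0. -1.] pos [ 0.4562 -0.0323  0.0479] F [-0.62  0.76  0.17] w 0.0002 t 27.7167
```

View pics/s23.png

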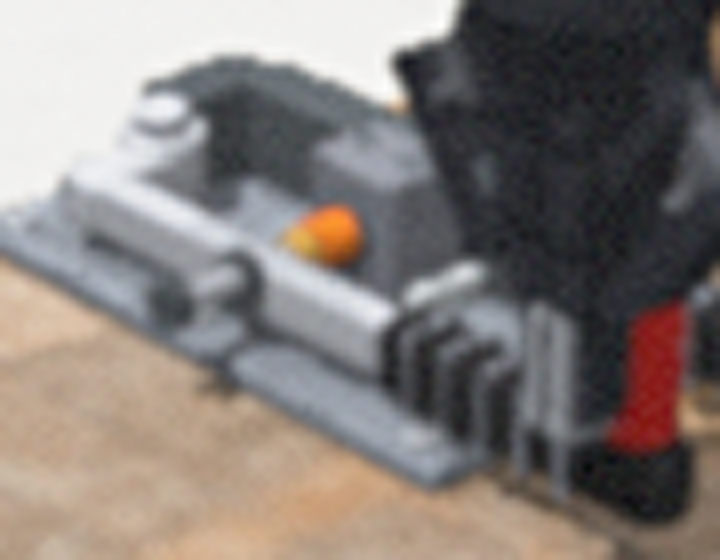

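```bash
python3 -m handwheel '[[-0.02,-0.2,0,0,0,0,0],[0,0,0,0,0,0,0]]'
python3 -m handwheel '[[-0.02,-0.2,0,0,0,0,0],[0,0,0,0,0,0,0]]'
python3 -m handwheel '[[-0.02,-0.2,0,0,0,0,0],[0,0,0,0,0,0,0]]'
```

```text
clock: 27.88
eef_pos: [0.4559, -0.0343, 0.0479]
tool_rot: [19.1, 90.0, -70.3]
wrist_force: [-1.5, 1.6, 0.1]
width: -0.0001
clock: 28.05
eef_pos: [0.4557, -0.0363, 0.0478]
tool_rot: [-110.8, 90.0, 159.9]
wrist_force: [-1.5, 2.4, 0.3]
width: -0.0004
clock: 28.22
eef_pos: [0.4554, -0.0382, 0.0478]
tool_rot: [-151.2, 90.0, 119.4]
wrist_force: [-0.0, 2.4, -0.2]
width: 0.0002
```

```bash
python3 -m handwheel '[[-0.01,-0.2,0,0,0,0,0],[0,0,0,0,0,0,0]]'
python3 -m handwheel '[[-0.02,-0.2,0,0,0,0,0],[0,0,0,0,0,0,0]]'
```

```text
clock: 28.38
eef_pos: [0.4553, -0.0397, 0.0478]
tool_rot: [-167.4, 89.9, 103.3]
wrist_force: [-0.2, 5.0, 0.4]
width: -0.0
clock: 28.55
eef_pos: [0.4551, -0.0412, 0.0478]
tool_rot: [-175.2, 89.9, 95.4]
wrist_force: [-0.8, 7.3, 0.9]
width: -0.0002
```

```bash
python3 -m handwheel '[[-0.01,-0.15,0,0,0,0,0],[0,0,0,0,0,0,0]]'
python3 -m handwheel '[[-0.01,-0.15,0,0,0,0,0],[0,0,0,0,0,0,0]]'
```

```text
clock: 28.72
eef_pos: [0.455, -0.0423, 0.0478]
tool_rot: [-175.8, 89.8, 94.8]
wrist_force: [-0.7, 8.5, 2.0]
width: 0.0001
clock: 28.88
eef_pos: [0.4549, -0.0435, 0.0478]
tool_rot: [-175.0, 89.8, 95.6]
wrist_force: [-0.3, 10.5, 2.1]
width: 0.0
```

```bash
python3 -m handwheel '[[-0.01,-0.15,0,0,0,0,0],[0,0,0,0,0,0,0]]'
```

```text
clock: 29.05
eef_pos: [0.4547, -0.0449, 0.0478]
tool_rot: [-174.1, 89.8, 96.5]
wrist_force: [-0.4, 11.4, 2.1]
width: -0.0001
```

```bash
python3 -m handwheel '[[-0.01,-0.15,0,0,0,0,0],[0,0,0,0,0,0,0]]'
```

```text
clock: 29.22
eef_pos: [0.4546, -0.0464, 0.0478]
tool_rot: [-173.9, 89.8, 96.7]
wrist_force: [-1.0, 10.9, 2.2]
width: -0.0002
```

```bash
python3 -m handwheel '[[-0.01,-0.15,0,0,0,0,0],[0,0,0,0,0,0,0]]'
```

```text
clock: 29.38
eef_pos: [0.4545, -0.048, 0.0477]
tool_rot: [-171.1, 89.8, 99.5]
wrist_force: [0.3, 11.1, 2.2]
width: -0.0001
```

```bash
python3 -m handwheel '[[0,-0.15,0,0,0,0,0],[0,0,0,0,0,0,0]]'
```

```text
clock: 29.55
eef_pos: [0.4544, -0.0498, 0.0477]
tool_rot: [-164.1, 89.8, 106.5]
wrist_force: [-2.5, 9.6, 1.0]
width: -0.0004
```

```bash
python3 -m handwheel '[[0,-0.1,0,0,0,0,0],[0,0,0,0,0,0,0]]'
```

```text
clock: 29.72
eef_pos: [0.4543, -0.0511, 0.0477]
tool_rot: [-158.3, 89.8, 112.4]
wrist_force: [-1.1, 7.2, 3.2]
width: -0.0004
```

```bash
python3 -m handwheel '[[0,-0.1,0,0,0,0,0],[0,0,0,0,0,0,0]]'
```

```text
clock: 29.88
eef_pos: [0.4543, -0.0525, 0.0477]
tool_rot: [-144.6, 89.9, 126.0]
wrist_force: [-1.5, 5.3, 0.9]
width: -0.0002
```

```bash
python3 -m handwheel '[[0,-0.1,0,0,0,0,0],[0,0,0,0,0,0,0]]'
```

```text
clock: 30.05
eef_pos: [0.4544, -0.0541, 0.0477]
tool_rot: [-92.0, 90.0, 178.7]
wrist_force: [-0.6, 1.7, -0.0]
width: -0.0003
```

```bash
python3 -m handwheel '[[0,-0.1,0,0,0,0,0],[0,0,0,0,0,0,0]]'
```

```text
clock: 30.22
eef_pos: [0.4547, -0.0554, 0.0477]
tool_rot: [-10.5, 90.0, -99.9]
wrist_force: [-0.7, 0.9, 0.5]
width: -0.0003
```

Force peaked at about 11 N and fell back to the bare spring load, so the click seems to have happened. One small step more to make sure, then I'll look.

```bash
python3 -m handwheel '[[0,-0.1,0,0,0,0,0],[0,0,0,0,0,0,0]]'
python3 -c "
from h import *
tooly()
s=cam('scene');tooly();crop(s,320,200,90,70,8,'pics/s24.png')"
```

```text
clock: 30.38
eef_pos: [0.4547, -0.0564, 0.0478]
tool_rot: [-9.1, 90.0, -98.4]
wrist_force: [-0.7, 1.4, 0.2]
width: -0.0002
yaw 0.65 x [-0. -0. -1.] pos [ 0.4547 -0.0564  0.0478] F [-0.73  1.41  0.22] w -0.0002 t 30.3833
yaw 0.66 x [-0. -0. -1.] pos [ 0.4547 -0.0563  0.0477] F [-1.99  1.1  -0.12] w -0.0003 t 30.4333
```

View pics/s24.png

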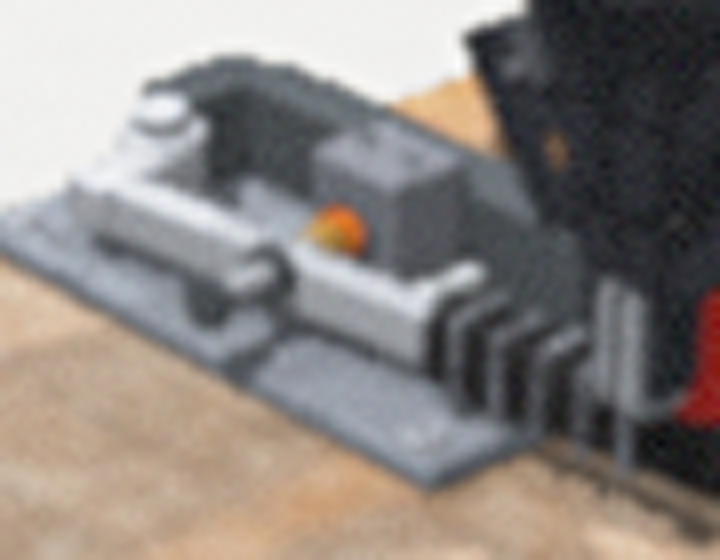

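The pin, at (335,230) in the crop, now stands much less proud. Backing off along the arc to let the lever spring open.

```bash
python3 -m handwheel '[[0,0.5,0,0,0,0,0],[0,1,0,0,0,0,0],[0.1,1.2,0,0,0,0,0],[0.15,1.2,0,0,0,0,0],[0.25,1.2,0,0,0,0,0],[0.3,1.2,0,0,0,0,0],[0.4,1.2,0,0,0,0,0],[0.5,1.2,0,0,0,0,0]]'
python3 -m handwheel '[[0.5,1.2,0,0,0,0,0],[0.5,1.2,0,0,0,0,0],[0.2,1.2,0,0,0,0,0],[0,1.5,0,0,0,0,0],[0,1,2,0,0,0,0],[0,0,3,0,0,0,0],[0,0,3,0,0,0,0],[-1,2,3,0,0,0,0]]'
python3 -m handwheel '[[-2,2,1,0,0,0,0],[-2,3,0,0,0,0,0],[-2,3,0,0,0,0,0],[-2,3,0,0,0,0,0],[0,2,0,0,0,0,0],[0,0,0,0,0,0,0]]'
python3 -c "
from h import *
tooly()
s=cam('scene');crop(s,300,180,130,100,6,'pics/s25.png');cv2.imwrite('pics/s25f.png',s['image']);s=cam('top');crop(s,320,180,110,120,5,'pics/t25.png');cv2.imwrite('pics/t25f.png',s['image'])"
```

```text
clock: 31.1
eef_pos: [0.4719, 0.0322, 0.048]
tool_rot: [74.1, 90.0, -15.2]
wrist_force: [0.6, -0.2, 0.1]
width: 0.0
clock: 31.77
eef_pos: [0.4743, 0.1112, 0.1591]
tool_rot: [26.1, 89.9, -63.3]
wrist_force: [0.5, -0.5, 0.4]
width: 0.0005
clock: 32.27
eef_pos: [0.3925, 0.2451, 0.1682]
tool_rot: [140.2, 89.9, 51.1]
wrist_force: [0.6, -1.5, -0.9]
width: -0.0003
yaw 0.93 x [ 0.001  0.001 -1.   ] pos [0.3925 0.2451 0.1682] F [ 0.58 -1.51 -0.91] w -0.0003 t 32.2667
```

View pics/s25.png

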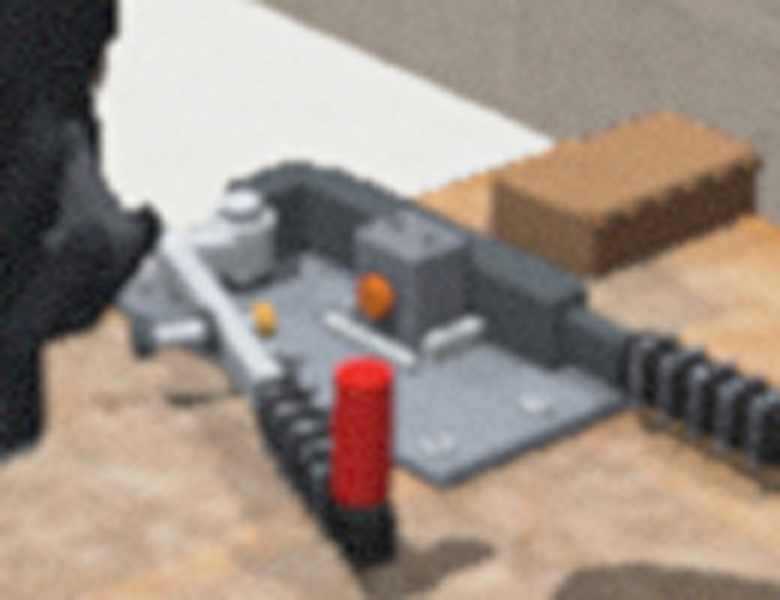

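View pics/t25.png

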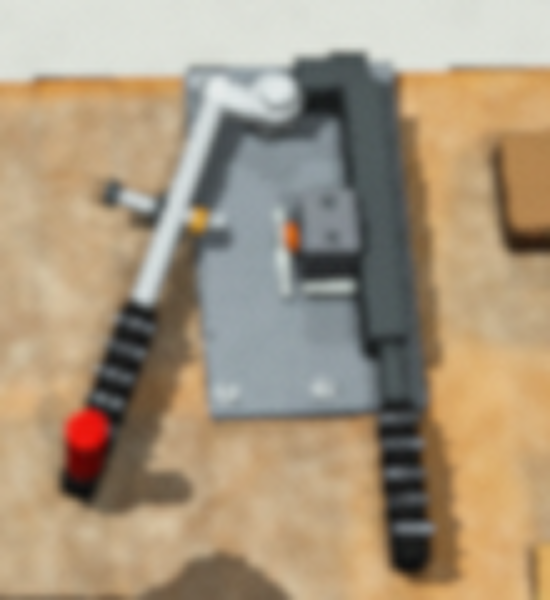

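View pics/t25f.png

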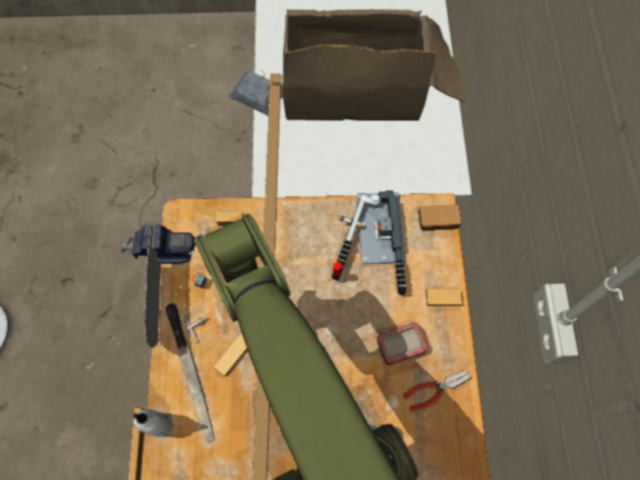

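The fitting stands in the cradle and the pin is in: it shows about 15 px in the top crop, near (292,235), against roughly 35 px before, which fits 7 mm. The lever is fully open, the bystanders are where they were, and the arm is clear.

```bash
python3 -c "
from rig import env
print(env.close_job())"
```

```text
the job is handed in; nothing more can be done
None
```

The fitting is standing in the cradle with its pin locked in, and the lever has sprung fully open. I handed the job in at about 32 s.

- **Seating:** My first try at lowering the fitting failed. It was about 2 mm too close to the jaw, caught the jaw's top edge and tilted about 16° in the grip. The wrist force then read about 48 N upward and about 57 N in all. That is below the 120 N wrist limit, but I can't rule out that some of it was on the gripper itself, which has a 40 N limit. I set the fitting on the free bench to right it, gripped it again and measured the cradle afresh. The second try went in without contact until the fitting touched the floor.
- **Pressing:** At the grip post the force rose to 11.4 N and fell to about 1 N, which is the spring alone. I went 1 mm further, with no rise in force, and backed off. The highest reading was well under the 24 N limit.
- **Last pictures:** The fitting is upright, the pin stands out by an estimated 7 mm, and the sanding block and offcuts in view look unmoved. The arm hides part of the left side of the bench in the last top view. The arm was well clear of everything.
- **Disagreement:** The two cameras differed by up to 4 mm on where the fitting was, so I relied on the top camera and on moves relative to it.

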